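# Seat a circuit board in a test cradle and latch it

### The job

The small circuit board lies loose on the bed of the test cradle. Put the fingertips on the bare middle of the board, not on its edges, press down and slide it flat along the bed, between the two guides and on into the edge connector until it is fully home; touch down gently and never bear on the board with more than 30 N, or it cracks. Then swing the latch fully closed behind the board so that it cannot back out, and leave the screwdriver, the tape measure and the jar where they are.

Things in the scene. Friction and masses are not known exactly. Their poses are not given: they have to be found in the camera images.
- cradle: Test cradle, fixed: a grey plate 245 x 170 mm in the white tray on the bench. Origin: on its underside, 125 mm from its rear end (x = -125 to 120 mm); +x runs along the slide from the open bed to the black edge connector, +y to the latch's side, z up. The flat bed is 12 mm above the origin, open from x = -125 to 14 mm.
- guides (a point): Where the two white card guides begin, midway between them, on the bed (cradle x = 30 mm; axes as the cradle's). They run 50 mm to +x, 10 mm high, each with a groove 5.5 mm high under a lip; the groove walls are at y = -46.5 and 46.5 mm, the lips' edges at -42.5 and 42.5 mm. Mouths flared by 24 degrees lead in over the 16 mm before this point.
- connector (a point): Middle of the mouth of the black edge connector, on the bed (cradle x = 82.5 mm; 17 mm high, 76 mm wide). It takes the board's tongue. Sprung contacts inside press down on the tongue, so 8 mm before home it takes 4 to 6 N more push to get in (pressing with some 15 to 20 N carries it); then the tongue meets a hard stop 9.5 mm behind the mouth.
- home (a point): Point on the bed where the board's origin lies when the board is fully home against the stop, axes along the cradle's (cradle x = 45 mm, y = 0; the guides leave 1.5 mm of play each side).
- board: Green circuit board, loose, about 60 g, rigid: 70 mm (x) by 90 mm (y), 3 mm thick; a tongue of gilt contacts, 54 mm wide, reaches 12 mm further at +x. Origin: centre of the underside of the 70 x 90 part, z up. It starts flat on the open bed, tongue towards the connector, up to 8 mm off line and 0.18 rad askew. It slides easily (friction about 0.2 on the bed); fingertips hold it better.
- board_middle (a point): Centre of the board's top face: the place to press. Stiff: touch down at under 10 mm/s, or the impact alone passes 30 N. The face is bare and flat 35 mm to either side in x and 26 mm in y; chips up to 1.6 mm high stand beyond. The fingers may touch the board only while the point between them is within 32 mm of here in the board's x and 35 mm in its y.
- latch (a joint): Swing latch, a flat steel arm 1 to 7 mm above the bed. 0: open, pointing from its pivot to the cradle's -x, splayed 0.30 rad outwards to +y (starts at 0 to 0.25). It grows counter-clockwise from above to its stop at 1.87: closed, pointing to -y across the board's rear edge, 1.5 mm behind a board that is home; it strikes one that is not. Stays put; 1 to 2 N at the post moves it.
- latch_pivot (a point): Upright axis of the latch at bed height (cradle x = 2.5 mm, y = 74 mm).
- latch_post (a point): Centre of the top of the latch's black round post, 12 mm in diameter, on the latch's arm 54 mm from the pivot. The post is bare from 7 to 33 mm above the bed (this point is at 33 mm). Pinch it from above or push it round.
- screwdriver_3: Screwdriver with a blue handle, 172 mm long, lying on the bench before the tray; bystander.
- tape_measure: Yellow tape measure, 66 x 74 x 36 mm, on the bench right of the tray; bystander.
- jar_3: Screw-top jar, 51 mm wide, 61 mm high, standing on the bench left of the tray; bystander.
There are look-alikes about, which are no part of the job. What is shaped like the board but yellow is not meant.

How it is judged (in metres and radians):
On the way, in this order (a step that is already met when the one before it is completed fails the run):
1. the board is fully home in the connector (origin at most 1.7 mm short of home, in line with the guides) (x of board in the frame of cradle above 0.0433 m and y of board in the frame of cradle between -0.003 and 0.003 m and z of board in the frame of cradle below 0.0135 m and angle between the x axis of board and the x axis of cradle, either way round below 0.05 rad), for 0.2 s.
2. the latch is closed behind the board (value of joint latch above 1.78 rad), for 0.2 s.
At the end, for the whole second after the job is handed in: the board lies flat on the bed fully home in the connector (origin at most 1.7 mm short of home, within 3 mm of the middle line, within 0.05 rad of the slide), at rest, and the latch is closed (over 1.78 rad) (all of step 1 and value of joint latch above 1.78 rad and linear speed of board below 0.01 m/s); the robot touches nothing.
It fails at once if the fingers bear on the board with over 30 N (contact force between the fingers and board above 30 N).
It fails at once if the fingers touch the board while the point between them is away from its bare middle (over 32 mm in x or 35 mm in y from its centre) (contact force between the fingers and board above 0.5 N and (x of the grasp point in the frame of board above 0.032 m or x of the grasp point in the frame of board below -0.032 m or y of the grasp point in the frame of board above 0.035 m or y of the grasp point in the frame of board below -0.035 m)).
It fails at once if the screwdriver, the tape measure or the jar is moved by over 15 mm (distance of any of screwdriver_3, tape_measure, jar_3 from where it was at the start of the episode above 0.015 m).
It also fails if it takes over 72 s, if anything falls off the work surface, if the arm or the gripper's body presses on something with over 40 N, if the wrist force passes 120 N, or if a joint passes its speed limit or range.

### The arm

A 6-joint arm with a two-finger parallel gripper is mounted at the origin on the work surface; the furniture and walls round the work are solid. World frame = base frame: x ahead of the robot, y to its left, z up, the work surface at z = 0. Lengths are in mm, angles in rad, forces in N, time in s.
With the tool pointing down it reaches from about 300 to 775 mm from the base axis. Payload 14.6 kg.
Tool frame: the origin (TCP) lies at the very end of the fingers, on their centre line; the grasp point (between the pads) lies 19 mm behind it; z points along the fingers, y is the line along which they close (so a half turn about z gives the same grasp; the last joint's range is limited). The gripper opens to 94 mm and grips with 3 to 60 N. Pads are 16 mm wide; open, the fingers measure 119 mm over their backs; the gripper's body (75 mm by 177 mm) begins 78 mm behind the grasp point.
Start: joints at [1.245, 0.3, 1.521, -0, 1.321, -0.067], TCP at [140.754, 531.674, 205.446] pointing down, gripper open.
Joint ranges: [-3.03, 3.03], [-0.79, 2.21], [0.23, 2.52], [-1.04, 4.18], [0, 3.07], [-2.55, 2.55]. Speed limits (rad/s): [2.22, 2.22, 2.57, 3.14, 3.14, 3.14].

### API

Orientations are given as [roll, pitch, yaw] about the fixed x, y, z axes, in that order (R = Rz(yaw) Ry(pitch) Rx(roll)).
In Python, from cell import manip gives the robot as it stands. The module is installed in compiled form; this text tells all that it offers.
- The arm moves only by the shell command python3 -m inch 'ROWS' [FORCE]. ROWS is JSON, a list of rows, each an object of numbers: "gripper": the opening, from 0 (shut) to 1 (fully open); "dx", "dy", "dz": the shift along the world's x, y, z in m; "wx", "wy", "wz": the turn, a rotation vector about the world's x, y, z in degrees. A call has exactly 5 rows; each row is the pose to reach, as a shift and turn from the pose commanded when the call began; what a row does not reach only later rows make up. A row lasts 1/12 s, in which the tool goes at most 41.7 mm and 7.16 degrees, less where a joint would pass 70% of its speed; a pose out of reach is approached as far as the arm can. A call with a gripper value outside its range is refused whole. The fingers move at their own pace and stop on an object; FORCE is the grip in N (left out, the last holds). Time passes only in rows, so rows that repeat a pose let the fingers close, or fill a call up. It gives the time, the measured TCP pose, the force, the opening and the grip force at its end, in the units of the state.
- manip.read_state(): the state, without advancing time (a new reading comes with each control period).
- manip.camera(name): name is "scene" or "top"; returns the picture (400x640x3 uint8, blue, green, red); there is no depth.
- manip.camera_info(name): a dict with "camera_matrix" (3x3 intrinsics, pixels), "R" (3x3) and "t" (3): a world point X has camera coordinates R X + t. Camera axes: x right, y down, z forward; pixel columns grow to the right and rows downward; lengths in mm; the calibration is good to about 2 mm. A picture is of the moment at which its call begins. camera_info takes no time and is no camera call.
- manip.sign_off(): hands the job in; it is judged then, once.
The state is a dict: "clock": time; "joints": joint angles; "qd": joint speeds; "effort": joint torques, N m; "eef_pos": TCP position; "eef_rot": TCP orientation; "wrist_force": force on the tool from outside, world axes, zero at the start; "moment": the same for the moment, N m; "finger_gap": finger opening in mm; "finger_force": force on a finger pad.
Only numpy, scipy, OpenCV 4.12 (cv2) and the standard library are available. Lean on these libraries where they do the work, as an engineer would, in place of code of your own. Each camera call takes 0.05 s, during which the arm holds its last target. There are 200 camera calls.

## Working session

There is one attempt and no reset: what is moved stays moved. The work goes in short steps, Python scripts to look and compute and a shell command to move; the robot and the scene stay as the last step left them, time stands still between calls to the robot, and variables do not carry over. Pictures are saved under pics/ and viewed, at most 10 in all, crops included, and the job is handed in when it is done.

```bash
mkdir -p pics; python3 - <<'E'
from cell import manip
import cv2,numpy as np
for n in ("scene","top"):
    cv2.imwrite(f"pics/{n}0.png",manip.camera(n)); i=manip.camera_info(n)
    print(n,np.round(i["camera_matrix"],1).tolist(),np.round(i["R"],4).tolist(),np.round(i["t"],1).tolist())
print(manip.read_state())
E
```

```text
scene [[452.0, 0.0, 322.7], [0.0, 452.0, 202.8], [0.0, 0.0, 1.0]] [[0.4964, -0.8681, 0.0015], [-0.5072, -0.2914, -0.8111], [0.7045, 0.4019, -0.585]] [-306.8, 307.8, 1134.0]
top [[515.0, 0.0, 318.3], [0.0, 515.0, 195.5], [0.0, 0.0, 1.0]] [[-0.0237, -0.9997, -0.0042], [-0.9835, 0.0241, -0.1791], [0.1792, -0.0001, -0.9838]] [-46.5, 478.4, 1353.6]
{'clock': 0.1, 'joints': array([ 1.24539167e+00,  3.00393377e-01,  1.52150015e+00,  4.05524011e-05,
        1.32073356e+00, -6.66048649e-02]), 'qd': array([ 0.00061568,  0.00052567, -0.00213281,  0.00029799,  0.00025753,
       -0.00084301]), 'effort': array([ 9.67915003e-05, -5.32637215e+01, -3.53291881e+01,  7.09998817e-02,
        2.34329794e-02, -4.96464327e-05]), 'eef_pos': array([140.67570289, 531.46076801, 204.96320713]), 'eef_rot': array([-3.14056312e+00, -1.08041246e-04,  2.88278275e+00]), 'wrist_force': array([0.01864587, 0.68204856, 0.49662788]), 'moment': array([ 0.00197523, -0.03849678, -0.01961631]), 'finger_force': 0.0, 'finger_gap': 94.36337949924398}
```

View pics/scene0.png

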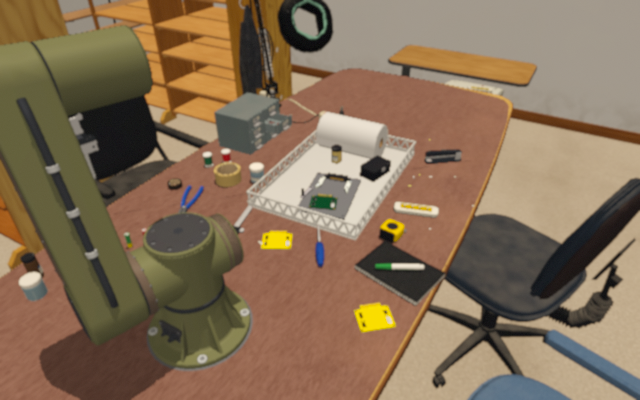

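View pics/top0.png

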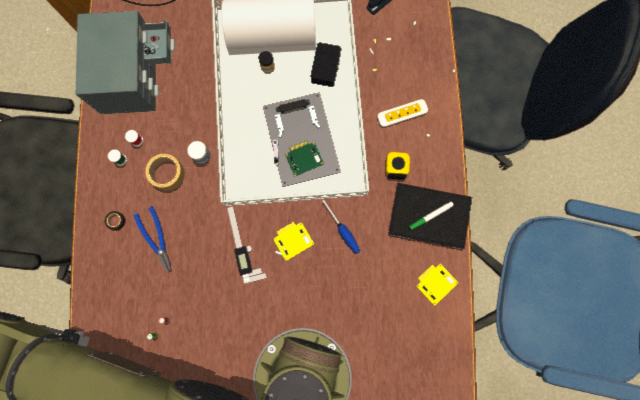

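The scene view shows the green board at about (323,202) on the grey cradle inside the white tray. The top view shows it at (304,158), with the connector at (293,106), the guides at (280,122) and (312,115), and the latch post at about (275,150). Look-alikes are the yellow boards at top (294,240) and (437,284); the black block at (326,64) is not the connector. I choose the green board on the cradle and check it in a close crop.

```bash
python3 - <<'E'
import cv2,numpy as np
t=cv2.imread("pics/top0.png")[85:195,250:350]; s=cv2.imread("pics/scene0.png")[160:225,290:370]
a=cv2.resize(t,None,fx=5,fy=5,interpolation=cv2.INTER_CUBIC)
cv2.imwrite("pics/c_top.png",a)
cv2.imwrite("pics/c_scene.png",cv2.resize(s,None,fx=8,fy=8,interpolation=cv2.INTER_CUBIC))
E
```

```text
(no output)
```

View pics/c_top.png

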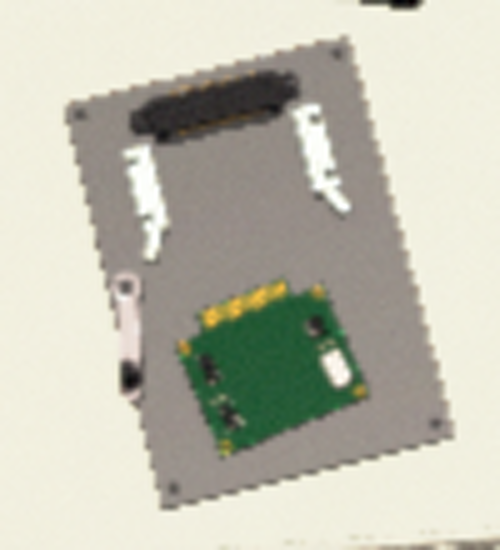

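View pics/c_scene.png

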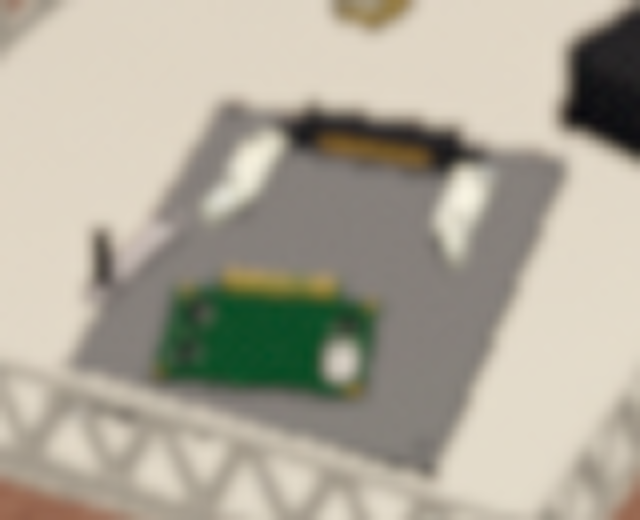

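Both crops confirm the choice: a green board with its gilt tongue facing the connector. Plate corners in the top crop are (68,103), (350,38), (453,437) and (165,508). The latch pivot is at (125,287) and its post at about (130,378).

```bash
cat > h.py <<'E'
import numpy as np, cv2
from cell import manip
from scipy.optimize import least_squares
I={n:manip.camera_info(n) for n in("top","scene")}
def proj(n,X):
    i=I[n]; c=np.atleast_2d(X)@np.array(i["R"]).T+i["t"]; p=c@np.array(i["camera_matrix"]).T
    return p[:,:2]/p[:,2:]
def fr(p,L):  # p=x,y,z,yaw
    c,s=np.cos(p[3]),np.sin(p[3]); return np.atleast_2d(L)@np.array([[c,s,0],[-s,c,0],[0,0,1]])+p[:3]
def fit(L,obs,p0,w={}):
    f=lambda p:np.concatenate([((proj(n,fr(p,L))-o)).ravel() for n,o in obs.items()])
    r=least_squares(f,p0,loss="soft_l1"); return r.x,r.fun
def tri(obs,x0=(500,50,20)):
    r=least_squares(lambda X:np.concatenate([(proj(n,X)-o).ravel() for n,o in obs.items()]),x0); return r.x,r.fun
ct=lambda a:(np.array(a)+.5)/5-.5+[250,85]
cs=lambda a:(np.array(a)+.5)/8-.5+[290,160]
E
python3 - <<'E'
from h import *
np.set_printoptions(precision=2,suppress=True)
PL=[[120,85,12],[120,-85,12],[-125,-85,12],[-125,85,12]]
t=ct([(68,103),(350,38),(453,437),(165,508)]);s=cs([(222,103),(563,160),(430,470),(75,360)])
p,r=fit(PL,{"top":t,"scene":s},[500,50,5,.2]);print("cradle",p,r)
for k in range(4): print(tri({"top":t[k],"scene":s[k]})[0])
BL=[[35,45,3],[35,-45,3],[-35,-45,3],[-35,45,3],[47,27,3],[47,-27,3]]
bt=ct([(182,347),(322,288),(368,393),(225,456),(203,322),(285,283)]);bs=cs([(178,290),(378,303),(366,393),(160,378)])
b,r=fit(BL,{"top":bt},[500,50,20,.2]);print("top only",b)
f=lambda q:np.concatenate([(proj("top",fr(q,BL))-bt).ravel(),(proj("scene",fr(q,BL[:4]))-bs).ravel()])
r=least_squares(f,[450,50,20,.2]);print("board",r.x,r.fun)
q=r.x; d=q[:2]-p[:2];c,sn=np.cos(p[3]),np.sin(p[3]);print("board in cradle",d@[c,sn],d@[-sn,c],q[2]-p[2],q[3]-p[3])
print("post",tri({"top":ct([130,376]),"scene":cs([100,235])}))
print("pred latch pivot, post at q=0..: ",fr(p,[[2.5,74,12]]))
for a in(0,.1,.25):
  th=np.pi-.3+a; print(a,fr(p,[[2.5+54*np.cos(th),74+54*np.sin(th),45]]),proj("top",fr(p,[[2.5+54*np.cos(th),74+54*np.sin(th),45]]))-[250,85])
print("home",fr(p,[[45,0,12]]))
E
```

```text
cradle [649.3  -12.33   7.04   6.5 ] [-1.31 -0.24  0.14 -0.89  0.72  0.29 -1.18  0.52  0.19 -0.51  1.97 -0.26
  1.19  0.33 -3.99  4.7 ]
[746.47  94.01  18.84]
[780.46 -67.06  20.42]
[ 545.89 -119.56   19.47]
[508.76  35.05  40.43]
top only [ 605.79  -20.04  -58.49 -131.56]
board [584.51 -22.25  21.36   0.39] [-1.2   0.36  0.32 -0.47  1.27  0.75  0.16  0.97 -1.17 -0.98  0.12 -0.73
 -0.03 -0.5   1.01 -0.19  0.39  0.67 -0.86  0.46]
board in cradle -65.39853194418684 4.3681288172863315 14.326453279003223 -6.109120239055343
post (array([576.14,  56.04,  56.79]), array([-0.08,  0.06,  0.12, -0.02]))
pred latch pivot, post at q=0..:  [[635.7   60.45  19.04]]
0 [[581.88  64.85  52.04]] [[22.43 73.33]]
0.1 [[581.71  59.45  52.04]] [[24.41 73.34]]
0.25 [[582.46  51.39  52.04]] [[27.35 73.  ]]
home [[693.23  -2.57  19.04]]
```

```bash
python3 - <<'E'
from h import *
np.set_printoptions(precision=2,suppress=True)
PL=[[120,85,12],[120,-85,12],[-125,-85,12],[-125,85,12]]
t=ct([(68,103),(350,38),(453,437),(165,508)]);s=cs([(222,103),(563,160),(430,470)])
f=lambda q:np.concatenate([(proj("top",fr(q,PL))-t).ravel(),(proj("scene",fr(q,PL[:3]))-s).ravel()])
r=least_squares(f,[640,0,5,.22]);p=r.x;print("cradle",p,r.fun)
# board: known plane z = bed; subpixel by colour mask in top view
im=cv2.imread("pics/top0.png");hsv=cv2.cvtColor(im,cv2.COLOR_BGR2HSV)
m=cv2.inRange(hsv,(50,90,30),(85,255,255));m[:130]=0;m[190:]=0;m[:,:270]=0;m[:,340:]=0
m=cv2.morphologyEx(m,cv2.MORPH_CLOSE,np.ones((7,7),np.uint8))
mm=cv2.minAreaRect(np.argwhere(m>0)[:,::-1].astype(np.float32));print(mm)
bt=ct([(182,347),(322,288),(368,393),(225,456),(203,322),(285,283)])
BL=[[35,45,3],[35,-45,3],[-35,-45,3],[-35,45,3],[47,27,3],[47,-27,3]]
g=lambda q:(proj("top",fr([q[0],q[1],p[2]+12,q[2]],BL))-bt).ravel()
q=least_squares(g,[584,-22,.39]).x
d=q[:2]-p[:2];c,sn=np.cos(p[3]),np.sin(p[3]);print("board",q,"in cradle",d@[c,sn],d@[-sn,c],q[2]-p[3])
print("centre px",proj("top",fr([q[0],q[1],p[2]+12,q[2]],[[0,0,3]])))
print("pivot",fr(p,[[2.5,74,12]]),"home",fr(p,[[45,0,12]]))
for a in(0,.1,.2,.25):
  th=np.pi-.3+a;P=fr(p,[[2.5+54*np.cos(th),74+54*np.sin(th),45]]);print(a,P,proj("top",P)-[250,85],proj("scene",P))
# roll front edge, jar in tray
print("roll left top corner",tri({"top":[(226,5)],"scene":[(328,116)]}),tri({"top":[(315,3)],"scene":[(386,130)]}))
print("black",tri({"top":[(326,64)],"scene":[(376,167)]})[0],"jar",tri({"top":[(265,56)],"scene":[(337,148)]}))
for n,u in (("roll front",(270,52)),):
  i=I[n] if n in I else I["top"];
  for z in(10,60):
    v=np.linalg.inv(i["camera_matrix"])@[*u,1];R=np.array(i["R"]);C=-R.T@i["t"];v=R.T@v;print(n,z,C+v*(z-C[2])/v[2])
E
```

```text
cradle [648.85 -11.91   5.92   0.22] [-1.43  0.06 -0.02 -0.59  0.57  0.53 -1.28  0.77  0.02 -0.23  1.79  0.02
  1.01  0.64]
((304.0118408203125, 158.32839965820312), (24.15384864807129, 31.4615421295166), 67.38013458251953)
board [585.37 -22.3    0.39] in cradle -64.22088547594662 3.6402550757674574 0.16829515468358047
centre px [[304.65 159.15]]
pivot [[635.22  60.87  17.92]] home [[692.78  -2.13  17.92]]
0 [[581.4   65.24  50.92]] [[22.32 73.6 ]] [[300.75 188.85]]
0.1 [[581.23  59.85  50.92]] [[24.3  73.62]] [[302.07 189.31]]
0.2 [[581.61  54.46  50.92]] [[26.27 73.44]] [[303.47 189.7 ]]
0.25 [[581.99  51.79  50.92]] [[27.24 73.27]] [[304.2  189.87]]
roll left top corner (array([995.69, 184.09, 126.45]), array([-0.86,  0.62,  1.55, -0.27])) (array([999.83, -61.89, 122.1 ]), array([ 0.09, -0.06, -0.15,  0.04]))
black [859.42 -89.4   37.98] jar (array([875.63,  82.78,  63.33]), array([-0.12,  0.09,  0.2 , -0.04]))
roll front 10 [913.59  73.26  10.  ]
roll front 60 [889.19  68.6   60.  ]
```

```bash

python3 -m inch '[{"dx":0.022,"dy":-0.028,"wz":-2.6,"gripper":0.32},{"dx":0.044,"dy":-0.056,"wz":-5.3,"gripper":0.32},{"dx":0.066,"dy":-0.083,"wz":-8,"gripper":0.32},{"dx":0.088,"dy":-0.111,"wz":-10.6,"gripper":0.32},{"dx":0.11,"dy":-0.139,"wz":-13.3,"gripper":0.32}]' 20
python3 -m inch '[{"dx":0.022,"dy":-0.028,"wz":-2.6,"gripper":0.32},{"dx":0.044,"dy":-0.056,"wz":-5.3,"gripper":0.32},{"dx":0.066,"dy":-0.083,"wz":-8,"gripper":0.32},{"dx":0.088,"dy":-0.111,"wz":-10.6,"gripper":0.32},{"dx":0.11,"dy":-0.139,"wz":-13.3,"gripper":0.32}]'
python3 -m inch '[{"dx":0.022,"dy":-0.028,"wz":-2.6,"gripper":0.32},{"dx":0.044,"dy":-0.056,"wz":-5.3,"gripper":0.32},{"dx":0.066,"dy":-0.083,"wz":-8,"gripper":0.32},{"dx":0.088,"dy":-0.111,"wz":-10.6,"gripper":0.32},{"dx":0.11,"dy":-0.139,"wz":-13.3,"gripper":0.32}]'
python3 -m inch '[{"dx":0.022,"dy":-0.028,"wz":-2.6,"gripper":0.32},{"dx":0.044,"dy":-0.056,"wz":-5.3,"gripper":0.32},{"dx":0.066,"dy":-0.083,"wz":-8,"gripper":0.32},{"dx":0.088,"dy":-0.111,"wz":-10.6,"gripper":0.32},{"dx":0.11,"dy":-0.139,"wz":-13.3,"gripper":0.32}]'
```

```text
validation failed for argument at $[0]...
validation failed for argument at $[0]...
validation failed for argument at $[0]...
validation failed for argument at $[0]...
```

```bash

python3 -m inch '[{"gripper":0.32,"dx":0.022,"dy":-0.028,"dz":0,"wx":0,"wy":0,"wz":-2.6},{"gripper":0.32,"dx":0.044,"dy":-0.056,"dz":0,"wx":0,"wy":0,"wz":-5.3},{"gripper":0.32,"dx":0.066,"dy":-0.083,"dz":0,"wx":0,"wy":0,"wz":-8},{"gripper":0.32,"dx":0.088,"dy":-0.111,"dz":0,"wx":0,"wy":0,"wz":-10.6},{"gripper":0.32,"dx":0.11,"dy":-0.139,"dz":0,"wx":0,"wy":0,"wz":-13.3}]' 20
```

```text
clock: 0.52
eef_pos: [251.3, 391.2, 205.2]
eef_rot: [-3.141, -0.0, 2.649]
wrist_force: [0.5, 0.3, -0.5]
finger_gap: 64.0
finger_force: 0.0
```

```bash

python3 -m inch '[{"gripper":0.32,"dx":0.022,"dy":-0.028,"dz":0,"wx":0,"wy":0,"wz":-2.6},{"gripper":0.32,"dx":0.044,"dy":-0.056,"dz":0,"wx":0,"wy":0,"wz":-5.3},{"gripper":0.32,"dx":0.066,"dy":-0.083,"dz":0,"wx":0,"wy":0,"wz":-8},{"gripper":0.32,"dx":0.088,"dy":-0.111,"dz":0,"wx":0,"wy":0,"wz":-10.6},{"gripper":0.32,"dx":0.11,"dy":-0.139,"dz":0,"wx":0,"wy":0,"wz":-13.3}]'
python3 -m inch '[{"gripper":0.32,"dx":0.022,"dy":-0.028,"dz":0,"wx":0,"wy":0,"wz":-2.6},{"gripper":0.32,"dx":0.044,"dy":-0.056,"dz":0,"wx":0,"wy":0,"wz":-5.3},{"gripper":0.32,"dx":0.066,"dy":-0.083,"dz":0,"wx":0,"wy":0,"wz":-8},{"gripper":0.32,"dx":0.088,"dy":-0.111,"dz":0,"wx":0,"wy":0,"wz":-10.6},{"gripper":0.32,"dx":0.11,"dy":-0.139,"dz":0,"wx":0,"wy":0,"wz":-13.3}]'
python3 -m inch '[{"gripper":0.32,"dx":0.022,"dy":-0.028,"dz":0,"wx":0,"wy":0,"wz":-2.6},{"gripper":0.32,"dx":0.044,"dy":-0.056,"dz":0,"wx":0,"wy":0,"wz":-5.3},{"gripper":0.32,"dx":0.066,"dy":-0.083,"dz":0,"wx":0,"wy":0,"wz":-8},{"gripper":0.32,"dx":0.088,"dy":-0.111,"dz":0,"wx":0,"wy":0,"wz":-10.6},{"gripper":0.32,"dx":0.11,"dy":-0.139,"dz":0,"wx":0,"wy":0,"wz":-13.3}]'
python3 -m inch '[{"gripper":0.32,"dx":0,"dy":0,"dz":-0.03,"wx":0,"wy":0,"wz":0},{"gripper":0.32,"dx":0,"dy":0,"dz":-0.06,"wx":0,"wy":0,"wz":0},{"gripper":0.32,"dx":0,"dy":0,"dz":-0.09,"wx":0,"wy":0,"wz":0},{"gripper":0.32,"dx":0,"dy":0,"dz":-0.12,"wx":0,"wy":0,"wz":0},{"gripper":0.32,"dx":0,"dy":0,"dz":-0.15,"wx":0,"wy":0,"wz":0}]'
python3 -m inch '[{"gripper":0.32,"dx":0,"dy":0,"dz":-0.006,"wx":0,"wy":0,"wz":0},{"gripper":0.32,"dx":0,"dy":0,"dz":-0.012,"wx":0,"wy":0,"wz":0},{"gripper":0.32,"dx":0,"dy":0,"dz":-0.018,"wx":0,"wy":0,"wz":0},{"gripper":0.32,"dx":0,"dy":0,"dz":-0.020,"wx":0,"wy":0,"wz":0},{"gripper":0.32,"dx":0,"dy":0,"dz":-0.022,"wx":0,"wy":0,"wz":0}]'
python3 - <<'E'
from h import *
s=cv2.imread("pics/top0.png")
im=manip.camera("top");cv2.imwrite("pics/top1.png",im)
sc=manip.camera("scene");cv2.imwrite("pics/scene1.png",sc)
a=cv2.resize(im[85:195,250:350],None,fx=5,fy=5,interpolation=cv2.INTER_CUBIC)[:,:]
b=cv2.resize(sc[150:240,300:360],(367,550),interpolation=cv2.INTER_CUBIC)
b=cv2.resize(sc[140:230,285:370],(340,360),interpolation=cv2.INTER_CUBIC);b=cv2.copyMakeBorder(b,0,190,0,0,cv2.BORDER_CONSTANT)
b=b[:550]
cv2.imwrite("pics/c1.png",np.hstack([a,b[:550,:300]]))
E
```

```text
clock: 0.93
eef_pos: [361.4, 252.1, 205.4]
eef_rot: [-3.141, -0.0, 2.416]
wrist_force: [-0.2, 0.5, 0.4]
finger_gap: 31.7
finger_force: 0.0
clock: 1.35
eef_pos: [471.5, 113.0, 205.3]
eef_rot: [-3.141, -0.0, 2.184]
wrist_force: [-0.1, 1.1, -0.3]
finger_gap: 30.2
finger_force: 0.0
clock: 1.77
eef_pos: [581.5, -25.9, 205.1]
eef_rot: [-3.141, -0.0, 1.952]
wrist_force: [-0.4, 0.8, 0.4]
finger_gap: 30.2
finger_force: 0.0
clock: 2.18
eef_pos: [580.4, -24.4, 53.8]
eef_rot: [-3.141, -0.0, 1.954]
wrist_force: [-0.9, 0.4, -0.8]
finger_gap: 30.0
finger_force: 0.0
clock: 2.6
eef_pos: [581.4, -24.4, 34.5]
eef_rot: [3.14, 0.001, 1.954]
wrist_force: [0.0, -0.3, 0.5]
finger_gap: 29.8
finger_force: 0.0
```

View pics/c1.png

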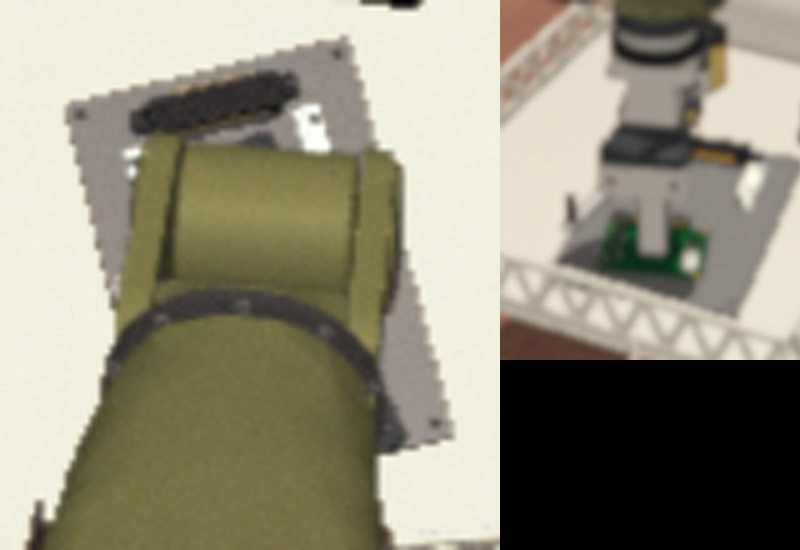

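The left crop shows the arm covering the top view. In the scene crop the fingers are at about (652,240), over the bare middle of the board. Touching down slowly.

```bash

python3 -m inch '[{"gripper":0.32,"dx":0,"dy":0,"dz":-0.001,"wx":0,"wy":0,"wz":0},{"gripper":0.32,"dx":0,"dy":0,"dz":-0.002,"wx":0,"wy":0,"wz":0},{"gripper":0.32,"dx":0,"dy":0,"dz":-0.003,"wx":0,"wy":0,"wz":0},{"gripper":0.32,"dx":0,"dy":0,"dz":-0.004,"wx":0,"wy":0,"wz":0},{"gripper":0.32,"dx":0,"dy":0,"dz":-0.005,"wx":0,"wy":0,"wz":0}]'
for i in 1 2; do python3 -m inch '[{"gripper":0.32,"dx":0,"dy":0,"dz":-0.0005,"wx":0,"wy":0,"wz":0},{"gripper":0.32,"dx":0,"dy":0,"dz":-0.001,"wx":0,"wy":0,"wz":0},{"gripper":0.32,"dx":0,"dy":0,"dz":-0.0015,"wx":0,"wy":0,"wz":0},{"gripper":0.32,"dx":0,"dy":0,"dz":-0.002,"wx":0,"wy":0,"wz":0},{"gripper":0.32,"dx":0,"dy":0,"dz":-0.0025,"wx":0,"wy":0,"wz":0}]'; done
```

```text
clock: 3.12
eef_pos: [580.8, -24.3, 28.4]
eef_rot: [3.142, 0.0, 1.954]
wrist_force: [-0.8, 0.2, 0.4]
finger_gap: 30.6
finger_force: 0.0
clock: 3.53
eef_pos: [580.8, -24.3, 25.9]
eef_rot: [3.142, -0.0, 1.954]
wrist_force: [0.9, 0.3, -1.0]
finger_gap: 30.3
finger_force: 0.0
clock: 3.95
eef_pos: [580.7, -24.3, 23.4]
eef_rot: [-3.142, -0.0, 1.954]
wrist_force: [-0.1, 0.5, -0.4]
finger_gap: 29.8
finger_force: 0.0
```

```bash

python3 -m inch '[{"gripper":0.32,"dx":0,"dy":0,"dz":-0.0003,"wx":0,"wy":0,"wz":0},{"gripper":0.32,"dx":0,"dy":0,"dz":-0.0006,"wx":0,"wy":0,"wz":0},{"gripper":0.32,"dx":0,"dy":0,"dz":-0.0009,"wx":0,"wy":0,"wz":0},{"gripper":0.32,"dx":0,"dy":0,"dz":-0.0012,"wx":0,"wy":0,"wz":0},{"gripper":0.32,"dx":0,"dy":0,"dz":-0.0015,"wx":0,"wy":0,"wz":0}]'
```

```text
clock: 4.37
eef_pos: [580.8, -24.3, 21.9]
eef_rot: [3.142, 0.0, 1.954]
wrist_force: [0.5, 0.8, 1.2]
finger_gap: 30.2
finger_force: 0.0
```

```bash

python3 -m inch '[{"gripper":0.32,"dx":0,"dy":0,"dz":-0.0002,"wx":0,"wy":0,"wz":0},{"gripper":0.32,"dx":0,"dy":0,"dz":-0.0004,"wx":0,"wy":0,"wz":0},{"gripper":0.32,"dx":0,"dy":0,"dz":-0.0006,"wx":0,"wy":0,"wz":0},{"gripper":0.32,"dx":0,"dy":0,"dz":-0.0008,"wx":0,"wy":0,"wz":0},{"gripper":0.32,"dx":0,"dy":0,"dz":-0.001,"wx":0,"wy":0,"wz":0}]'
```

```text
clock: 4.78
eef_pos: [580.8, -24.3, 20.9]
eef_rot: [-3.142, 0.0, 1.954]
wrist_force: [-0.8, -0.8, -0.4]
finger_gap: 29.7
finger_force: 0.0
```

```bash

python3 -m inch '[{"gripper":0.32,"dx":0,"dy":0,"dz":-0.0002,"wx":0,"wy":0,"wz":0},{"gripper":0.32,"dx":0,"dy":0,"dz":-0.0004,"wx":0,"wy":0,"wz":0},{"gripper":0.32,"dx":0,"dy":0,"dz":-0.0006,"wx":0,"wy":0,"wz":0},{"gripper":0.32,"dx":0,"dy":0,"dz":-0.0008,"wx":0,"wy":0,"wz":0},{"gripper":0.32,"dx":0,"dy":0,"dz":-0.001,"wx":0,"wy":0,"wz":0}]'
```

```text
clock: 5.2
eef_pos: [580.8, -24.3, 19.9]
eef_rot: [3.142, 0.0, 1.954]
wrist_force: [-0.0, -0.2, 0.1]
finger_gap: 29.9
finger_force: 0.0
```

```bash

python3 -m inch '[{"gripper":0.32,"dx":0,"dy":0,"dz":-0.0002,"wx":0,"wy":0,"wz":0},{"gripper":0.32,"dx":0,"dy":0,"dz":-0.0004,"wx":0,"wy":0,"wz":0},{"gripper":0.32,"dx":0,"dy":0,"dz":-0.0006,"wx":0,"wy":0,"wz":0},{"gripper":0.32,"dx":0,"dy":0,"dz":-0.0008,"wx":0,"wy":0,"wz":0},{"gripper":0.32,"dx":0,"dy":0,"dz":-0.001,"wx":0,"wy":0,"wz":0}]'
```

```text
clock: 5.62
eef_pos: [580.8, -24.3, 18.9]
eef_rot: [-3.142, -0.0, 1.954]
wrist_force: [-0.3, 0.1, 0.2]
finger_gap: 29.9
finger_force: 0.0
```

```bash

python3 -m inch '[{"gripper":0.32,"dx":0,"dy":0,"dz":-0.0002,"wx":0,"wy":0,"wz":0},{"gripper":0.32,"dx":0,"dy":0,"dz":-0.0004,"wx":0,"wy":0,"wz":0},{"gripper":0.32,"dx":0,"dy":0,"dz":-0.0006,"wx":0,"wy":0,"wz":0},{"gripper":0.32,"dx":0,"dy":0,"dz":-0.0008,"wx":0,"wy":0,"wz":0},{"gripper":0.32,"dx":0,"dy":0,"dz":-0.001,"wx":0,"wy":0,"wz":0}]'
```

```text
clock: 6.03
eef_pos: [581.0, -24.4, 18.3]
eef_rot: [3.141, 0.0, 1.954]
wrist_force: [-1.5, 0.1, 5.0]
finger_gap: 30.2
finger_force: 3.0
```

```bash

python3 -m inch '[{"gripper":0.32,"dx":0,"dy":0,"dz":-0.0001,"wx":0,"wy":0,"wz":0},{"gripper":0.32,"dx":0,"dy":0,"dz":-0.0002,"wx":0,"wy":0,"wz":0},{"gripper":0.32,"dx":0,"dy":0,"dz":-0.0003,"wx":0,"wy":0,"wz":0},{"gripper":0.32,"dx":0,"dy":0,"dz":-0.0004,"wx":0,"wy":0,"wz":0},{"gripper":0.32,"dx":0,"dy":0,"dz":-0.0005,"wx":0,"wy":0,"wz":0}]'
python3 - <<'E'
from h import *
np.set_printoptions(precision=2,suppress=True)
PL=[[120,85,15.3],[120,-85,15.3],[-125,-85,15.3],[-125,85,15.3]]
t=ct([(68,103),(350,38),(453,437),(165,508)])
p=least_squares(lambda q:(proj("top",fr([q[0],q[1],0,q[2]],PL))-t).ravel(),[640,0,.22]).x
bt=ct([(182,347),(322,288),(368,393),(225,456),(203,322),(285,283)])
BL=[[35,45,18.3],[35,-45,18.3],[-35,-45,18.3],[-35,45,18.3],[47,27,18.3],[47,-27,18.3]]
q=least_squares(lambda q:(proj("top",fr([q[0],q[1],0,q[2]],BL))-bt).ravel(),[584,-22,.39]).x
d=q[:2]-p[:2];c,s=np.cos(p[2]),np.sin(p[2]);print(p,q,"rel",d@[c,s],d@[-s,c],q[2]-p[2])
e=np.array([580.8,-24.4])-q[:2];c,s=np.cos(q[2]),np.sin(q[2]);o=np.array([e@[c,s],e@[-s,c]]);print("tcp in board",o)
P4=[p[0],p[1],0,p[2]]
for x in(-64,-40,-30,-20,0,20,30,40,45): print(x,fr(P4,[[x+o[0],o[1],0]])[0])
for a in(0,.1,.2,.25):
  th=np.pi-.3+a;P=fr(P4,[[2.5+54*np.cos(th),74+54*np.sin(th),48.3]]);print(a,P,proj("top",P)-[250,85],proj("scene",P))
E
```

```text
clock: 6.45
eef_pos: [581.2, -24.4, 18.2]
eef_rot: [3.14, 0.001, 1.954]
wrist_force: [-1.1, 0.2, 8.8]
finger_gap: 30.1
finger_force: 4.6
[650.22 -13.36   0.22] [586.07 -22.22   0.39] rel -64.54947836772185 5.1912176629760625 0.16968995402348172
tcp in board [-5.71 -0.03]
-64 [582.16 -28.43   0.  ]
-40 [605.6  -23.25   0.  ]
-30 [615.36 -21.09   0.  ]
-20 [625.13 -18.93   0.  ]
0 [644.66 -14.62   0.  ]
20 [664.19 -10.3    0.  ]
30 [673.95  -8.14   0.  ]
40 [683.71  -5.99   0.  ]
45 [688.6   -4.91   0.  ]
0 [[582.88  63.88  48.3 ]] [[22.9  73.31]] [[301.34 189.38]]
0.1 [[582.7   58.49  48.3 ]] [[24.87 73.32]] [[302.65 189.85]]
0.2 [[583.07  53.1   48.3 ]] [[26.84 73.15]] [[304.06 190.24]]
0.25 [[583.45  50.43  48.3 ]] [[27.81 72.99]] [[304.78 190.41]]
```

```bash

python3 -m inch '[{"gripper":0.32,"dx":0,"dy":0,"dz":-0.0001,"wx":0,"wy":0,"wz":0},{"gripper":0.32,"dx":0,"dy":0,"dz":-0.0002,"wx":0,"wy":0,"wz":0},{"gripper":0.32,"dx":0,"dy":0,"dz":-0.0003,"wx":0,"wy":0,"wz":0},{"gripper":0.32,"dx":0,"dy":0,"dz":-0.0004,"wx":0,"wy":0,"wz":0},{"gripper":0.32,"dx":0,"dy":0,"dz":-0.0005,"wx":0,"wy":0,"wz":0}]'
python3 -m inch '[{"gripper":0.32,"dx":0.001,"dy":0.0001,"dz":0,"wx":0,"wy":0,"wz":-0.3},{"gripper":0.32,"dx":0.003,"dy":0.0002,"dz":0,"wx":0,"wy":0,"wz":-1},{"gripper":0.32,"dx":0.006,"dy":0.0003,"dz":0,"wx":0,"wy":0,"wz":-2.2},{"gripper":0.32,"dx":0.009,"dy":0.0004,"dz":0,"wx":0,"wy":0,"wz":-3.5},{"gripper":0.32,"dx":0.012,"dy":0.0005,"dz":0,"wx":0,"wy":0,"wz":-4.8}]'

```

```text
clock: 6.87
eef_pos: [581.5, -24.4, 18.2]
eef_rot: [3.14, 0.001, 1.954]
wrist_force: [-1.7, 0.6, 12.3]
finger_gap: 30.1
finger_force: 6.5
clock: 7.28
eef_pos: [593.7, -23.9, 18.2]
eef_rot: [3.14, 0.001, 1.869]
wrist_force: [-1.5, 1.1, 10.9]
finger_gap: 30.1
finger_force: 5.9
```

```bash

python3 -m inch '[{"gripper":0.32,"dx":0.002,"dy":0.0001,"dz":-0.0001,"wx":0,"wy":0,"wz":-1},{"gripper":0.32,"dx":0.005,"dy":0.0002,"dz":-0.0002,"wx":0,"wy":0,"wz":-2},{"gripper":0.32,"dx":0.008,"dy":0.0004,"dz":-0.0002,"wx":0,"wy":0,"wz":-3.2},{"gripper":0.32,"dx":0.011,"dy":0.0006,"dz":-0.0002,"wx":0,"wy":0,"wz":-4.2},{"gripper":0.32,"dx":0.0125,"dy":0.0006,"dz":-0.0002,"wx":0,"wy":0,"wz":-4.9}]'
python3 -m inch '[{"gripper":0.32,"dx":0.002,"dy":0.0004,"dz":0,"wx":0,"wy":0,"wz":0},{"gripper":0.32,"dx":0.005,"dy":0.001,"dz":0,"wx":0,"wy":0,"wz":0},{"gripper":0.32,"dx":0.009,"dy":0.002,"dz":-0.0001,"wx":0,"wy":0,"wz":0},{"gripper":0.32,"dx":0.013,"dy":0.0028,"dz":-0.0002,"wx":0,"wy":0,"wz":0},{"gripper":0.32,"dx":0.015,"dy":0.0033,"dz":-0.0003,"wx":0,"wy":0,"wz":0}]'
python3 - <<'E'
from h import *
sc=manip.camera("scene");cv2.imwrite("pics/scene2.png",sc)
t=manip.camera("top");cv2.imwrite("pics/top2.png",t)
b=cv2.resize(sc[160:225,290:370],None,fx=8,fy=8,interpolation=cv2.INTER_CUBIC)
cv2.imwrite("pics/c2.png",b)
E
```

```text
clock: 7.7
eef_pos: [606.4, -23.3, 18.2]
eef_rot: [3.139, 0.001, 1.784]
wrist_force: [-1.9, 0.7, 13.6]
finger_gap: 29.9
finger_force: 6.8
clock: 8.12
eef_pos: [621.6, -20.1, 18.2]
eef_rot: [3.139, 0.001, 1.785]
wrist_force: [-2.0, -0.5, 16.1]
finger_gap: 29.8
finger_force: 8.2
```

View pics/c2.png

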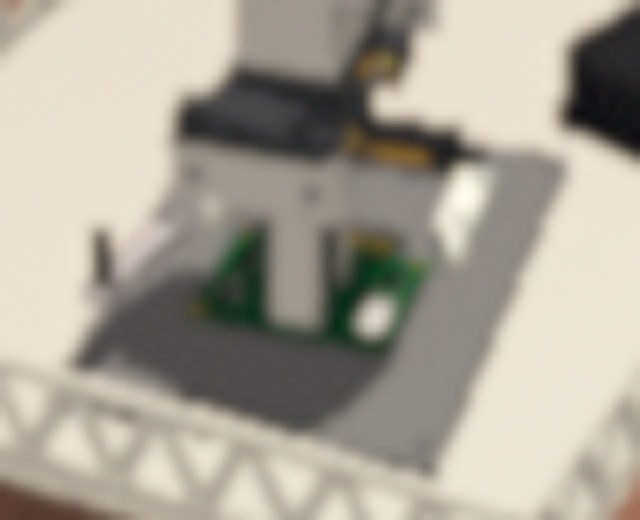

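The board has followed the fingers. Its rear corners are at about (195,313) and (390,350) in the crop, and its front right corner is at (430,265), just short of the right guide's flare. I'll check the alignment against the cradle in the same view.

```bash
python3 - <<'E'
from h import *
np.set_printoptions(precision=2,suppress=True)
def f(n,L,o,x0):
    r=least_squares(lambda q:(proj(n,fr([q[0],q[1],0,q[2]],L))-o).ravel(),x0); return r.x,r.fun
p,r=f("scene",[[120,85,15.3],[120,-85,15.3],[-125,-85,15.3]],cs([(222,103),(563,160),(430,470)]),[650,-13,.22]);print(p,r)
def rel(q):
    d=q[:2]-p[:2];c,s=np.cos(p[2]),np.sin(p[2]);return d@[c,s],d@[-s,c],q[2]-p[2]
q0,r=f("scene",[[35,45,18.3],[35,-45,18.3],[-35,-45,18.3],[-35,45,18.3]],cs([(178,290),(378,303),(366,393),(160,378)]),[586,-22,.39]);print("before",rel(q0),r)
q,r=f("scene",[[35,-45,18.3],[-35,-45,18.3],[-35,45,18.3]],cs([(430,265),(390,350),(195,313)]),[625,-19,.22]);print("now",rel(q),r,q)
P=lambda L:(proj("scene",fr([650.2,-13.4,0,.217],L))-[290,160]+.5)*8
print(P([[30,-42.5,25.3],[80,-42.5,25.3],[14,-53.5,25.3],[-24+35,-45,18.3],[-59,-45,18.3],[-59,45,18.3]]))
E
```

```text
[651.81  -6.62   0.22] [-0.75 -0.38  0.83 -0.14 -0.08  0.3 ]
before (np.float64(-60.35705119977173), np.float64(2.4223325703367418), np.float64(0.19657318268487944)) [-0.32 -0.45  0.59 -0.48  0.43  0.31 -0.69  0.47]
now (np.float64(-18.0065854861921), np.float64(-3.753444924946734), np.float64(0.00326852733434263)) [ 0.55 -0.44  0.21  0.14 -0.74  0.21] [635.04 -14.18   0.22]
[[441.49 236.83]
 [470.47 177.29]
 [456.38 260.79]
 [435.2  274.46]
 [391.63 364.86]
 [188.28 327.56]]
```

```bash

python3 -m inch '[{"gripper":0.32,"dx":0.002,"dy":0.0004,"dz":0,"wx":0,"wy":0,"wz":0},{"gripper":0.32,"dx":0.004,"dy":0.0009,"dz":0,"wx":0,"wy":0,"wz":0},{"gripper":0.32,"dx":0.006,"dy":0.0013,"dz":0,"wx":0,"wy":0,"wz":0},{"gripper":0.32,"dx":0.008,"dy":0.0018,"dz":0,"wx":0,"wy":0,"wz":0},{"gripper":0.32,"dx":0.010,"dy":0.0022,"dz":0,"wx":0,"wy":0,"wz":0}]'
python3 -m inch '[{"gripper":0.32,"dx":0.002,"dy":0.0004,"dz":0,"wx":0,"wy":0,"wz":0},{"gripper":0.32,"dx":0.004,"dy":0.0009,"dz":0,"wx":0,"wy":0,"wz":0},{"gripper":0.32,"dx":0.006,"dy":0.0013,"dz":0,"wx":0,"wy":0,"wz":0},{"gripper":0.32,"dx":0.008,"dy":0.0018,"dz":0,"wx":0,"wy":0,"wz":0},{"gripper":0.32,"dx":0.010,"dy":0.0022,"dz":0,"wx":0,"wy":0,"wz":0}]'
```

```text
clock: 8.63
eef_pos: [631.3, -17.9, 18.2]
eef_rot: [3.139, 0.001, 1.785]
wrist_force: [-2.1, 0.3, 14.6]
finger_gap: 30.0
finger_force: 7.2
clock: 9.05
eef_pos: [641.3, -15.6, 18.2]
eef_rot: [3.139, 0.001, 1.785]
wrist_force: [-2.8, 1.2, 14.4]
finger_gap: 29.8
finger_force: 7.3
```

```bash

python3 -m inch '[{"gripper":0.32,"dx":0.002,"dy":0.0004,"dz":0,"wx":0,"wy":0,"wz":0},{"gripper":0.32,"dx":0.004,"dy":0.0009,"dz":0,"wx":0,"wy":0,"wz":0},{"gripper":0.32,"dx":0.006,"dy":0.0013,"dz":-0.0001,"wx":0,"wy":0,"wz":0},{"gripper":0.32,"dx":0.008,"dy":0.0018,"dz":-0.0001,"wx":0,"wy":0,"wz":0},{"gripper":0.32,"dx":0.010,"dy":0.0022,"dz":-0.0001,"wx":0,"wy":0,"wz":0}]'
python3 -m inch '[{"gripper":0.32,"dx":0.002,"dy":0.0004,"dz":0,"wx":0,"wy":0,"wz":0},{"gripper":0.32,"dx":0.004,"dy":0.0009,"dz":0,"wx":0,"wy":0,"wz":0},{"gripper":0.32,"dx":0.006,"dy":0.0013,"dz":0,"wx":0,"wy":0,"wz":0},{"gripper":0.32,"dx":0.008,"dy":0.0018,"dz":0,"wx":0,"wy":0,"wz":0},{"gripper":0.32,"dx":0.010,"dy":0.0022,"dz":0,"wx":0,"wy":0,"wz":0}]'
```

```text
clock: 9.47
eef_pos: [651.3, -13.3, 18.2]
eef_rot: [3.139, 0.001, 1.785]
wrist_force: [-3.2, 0.9, 15.3]
finger_gap: 29.9
finger_force: 7.5
clock: 9.88
eef_pos: [661.3, -11.1, 18.2]
eef_rot: [3.139, 0.001, 1.785]
wrist_force: [-2.4, 1.0, 14.7]
finger_gap: 29.9
finger_force: 7.3
```

```bash

python3 -m inch '[{"gripper":0.32,"dx":0.002,"dy":0.0004,"dz":-0.0001,"wx":0,"wy":0,"wz":0},{"gripper":0.32,"dx":0.004,"dy":0.0009,"dz":-0.0002,"wx":0,"wy":0,"wz":0},{"gripper":0.32,"dx":0.006,"dy":0.0013,"dz":-0.0003,"wx":0,"wy":0,"wz":0},{"gripper":0.32,"dx":0.008,"dy":0.0018,"dz":-0.0004,"wx":0,"wy":0,"wz":0},{"gripper":0.32,"dx":0.010,"dy":0.0022,"dz":-0.0005,"wx":0,"wy":0,"wz":0}]'
python3 -m inch '[{"gripper":0.32,"dx":0.001,"dy":0.0002,"dz":0,"wx":0,"wy":0,"wz":0},{"gripper":0.32,"dx":0.002,"dy":0.0004,"dz":0,"wx":0,"wy":0,"wz":0},{"gripper":0.32,"dx":0.003,"dy":0.0007,"dz":0,"wx":0,"wy":0,"wz":0},{"gripper":0.32,"dx":0.004,"dy":0.0009,"dz":0,"wx":0,"wy":0,"wz":0},{"gripper":0.32,"dx":0.005,"dy":0.0011,"dz":0,"wx":0,"wy":0,"wz":0}]'
```

```text
clock: 10.3
eef_pos: [671.5, -8.9, 18.2]
eef_rot: [3.138, 0.001, 1.785]
wrist_force: [-3.2, 1.4, 17.6]
finger_gap: 30.0
finger_force: 9.1
clock: 10.72
eef_pos: [676.4, -7.8, 18.2]
eef_rot: [3.138, 0.001, 1.785]
wrist_force: [-3.4, 0.5, 18.1]
finger_gap: 30.2
finger_force: 8.6
```

```bash

python3 -m inch '[{"gripper":0.32,"dx":0.001,"dy":0.0002,"dz":0,"wx":0,"wy":0,"wz":0},{"gripper":0.32,"dx":0.002,"dy":0.0004,"dz":0,"wx":0,"wy":0,"wz":0},{"gripper":0.32,"dx":0.003,"dy":0.0007,"dz":0,"wx":0,"wy":0,"wz":0},{"gripper":0.32,"dx":0.004,"dy":0.0009,"dz":0,"wx":0,"wy":0,"wz":0},{"gripper":0.32,"dx":0.005,"dy":0.0011,"dz":0,"wx":0,"wy":0,"wz":0}]'
python3 -m inch '[{"gripper":0.32,"dx":0.001,"dy":0.0002,"dz":0,"wx":0,"wy":0,"wz":0},{"gripper":0.32,"dx":0.002,"dy":0.0004,"dz":0,"wx":0,"wy":0,"wz":0},{"gripper":0.32,"dx":0.003,"dy":0.0007,"dz":0,"wx":0,"wy":0,"wz":0},{"gripper":0.32,"dx":0.004,"dy":0.0009,"dz":0,"wx":0,"wy":0,"wz":0},{"gripper":0.32,"dx":0.005,"dy":0.0011,"dz":0,"wx":0,"wy":0,"wz":0}]'
```

```text
clock: 11.13
eef_pos: [681.1, -6.9, 18.2]
eef_rot: [3.139, 0.001, 1.785]
wrist_force: [-5.9, 0.4, 19.1]
finger_gap: 30.3
finger_force: 9.3
clock: 11.55
eef_pos: [686.3, -5.7, 18.2]
eef_rot: [3.139, 0.001, 1.785]
wrist_force: [-4.5, -0.1, 18.1]
finger_gap: 30.3
finger_force: 8.8
```

```bash

python3 -m inch '[{"gripper":0.32,"dx":0.0005,"dy":0.0001,"dz":0,"wx":0,"wy":0,"wz":0},{"gripper":0.32,"dx":0.001,"dy":0.0002,"dz":0,"wx":0,"wy":0,"wz":0},{"gripper":0.32,"dx":0.0015,"dy":0.0003,"dz":0,"wx":0,"wy":0,"wz":0},{"gripper":0.32,"dx":0.002,"dy":0.0004,"dz":0,"wx":0,"wy":0,"wz":0},{"gripper":0.32,"dx":0.0025,"dy":0.0005,"dz":0,"wx":0,"wy":0,"wz":0}]'
python3 -m inch '[{"gripper":0.32,"dx":0.0005,"dy":0.0001,"dz":0,"wx":0,"wy":0,"wz":0},{"gripper":0.32,"dx":0.001,"dy":0.0002,"dz":0,"wx":0,"wy":0,"wz":0},{"gripper":0.32,"dx":0.0015,"dy":0.0003,"dz":0,"wx":0,"wy":0,"wz":0},{"gripper":0.32,"dx":0.002,"dy":0.0004,"dz":0,"wx":0,"wy":0,"wz":0},{"gripper":0.32,"dx":0.0025,"dy":0.0005,"dz":0,"wx":0,"wy":0,"wz":0}]'
```

```text
clock: 11.97
eef_pos: [688.5, -5.3, 18.2]
eef_rot: [3.14, 0.001, 1.785]
wrist_force: [-7.0, -0.5, 19.6]
finger_gap: 30.0
finger_force: 9.4
clock: 12.38
eef_pos: [691.0, -4.9, 18.2]
eef_rot: [3.14, 0.001, 1.785]
wrist_force: [-7.9, -1.4, 17.7]
finger_gap: 29.9
finger_force: 9.4
```

```bash

python3 -m inch '[{"gripper":0.32,"dx":0.0005,"dy":0.0001,"dz":0,"wx":0,"wy":0,"wz":0},{"gripper":0.32,"dx":0.001,"dy":0.0002,"dz":0,"wx":0,"wy":0,"wz":0},{"gripper":0.32,"dx":0.0015,"dy":0.0003,"dz":0,"wx":0,"wy":0,"wz":0},{"gripper":0.32,"dx":0.002,"dy":0.0004,"dz":0,"wx":0,"wy":0,"wz":0},{"gripper":0.32,"dx":0.0025,"dy":0.0005,"dz":0,"wx":0,"wy":0,"wz":0}]'
python3 -m inch '[{"gripper":0.32,"dx":0.0005,"dy":0.0001,"dz":0,"wx":0,"wy":0,"wz":0},{"gripper":0.32,"dx":0.001,"dy":0.0002,"dz":0,"wx":0,"wy":0,"wz":0},{"gripper":0.32,"dx":0.0015,"dy":0.0003,"dz":0,"wx":0,"wy":0,"wz":0},{"gripper":0.32,"dx":0.002,"dy":0.0004,"dz":0,"wx":0,"wy":0,"wz":0},{"gripper":0.32,"dx":0.0025,"dy":0.0005,"dz":0,"wx":0,"wy":0,"wz":0}]'
python3 - <<'E'
from h import *
sc=manip.camera("scene");cv2.imwrite("pics/scene3.png",sc)
cv2.imwrite("pics/c3.png",cv2.resize(sc[160:225,290:370],None,fx=8,fy=8,interpolation=cv2.INTER_CUBIC))
E
```

```text
clock: 12.8
eef_pos: [693.5, -4.4, 18.2]
eef_rot: [3.14, 0.001, 1.785]
wrist_force: [-7.3, -0.0, 18.3]
finger_gap: 30.2
finger_force: 9.4
clock: 13.22
eef_pos: [696.0, -3.9, 18.2]
eef_rot: [3.14, 0.001, 1.785]
wrist_force: [-7.0, -1.1, 18.6]
finger_gap: 30.2
finger_force: 9.3
```

View pics/c3.png

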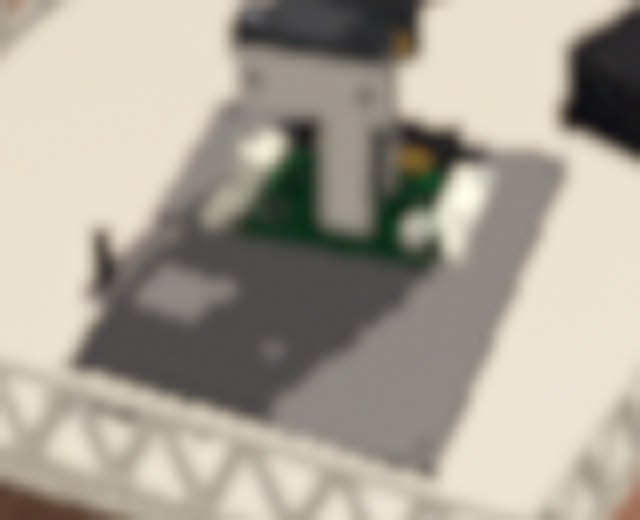

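The board is between the guides, with its rear edge running from about (237,232) to (435,265) in the crop. I'll compare that with where it should be at home.

```bash
python3 - <<'E'
from h import *
np.set_printoptions(precision=1,suppress=True)
for p in ([651.81,-6.62,0,.219],[650.2,-13.4,0,.217]):
  for d in (35,40,45):
    print(d,((proj("scene",fr(p,[[d-35,45,18.3],[d-35,0,18.3],[d-35,-40,18.3]]))-[290,160]+.5)*8-.5).tolist())
# measure green lower edge columns in crop
c=cv2.imread("pics/c3.png");h=cv2.cvtColor(c,cv2.COLOR_BGR2HSV)
m=cv2.inRange(h,(45,80,20),(90,255,255))
for x in (260,280,300,310,385,395,425): 
  y=np.where(m[:,x])[0]; print(x,y.max() if len(y) else None)
E
```

```text
35 [[218.5196125576299, 246.56130414893528], [316.580029912222, 263.8357945922801], [404.8737457140978, 279.3897662250097]]
40 [[221.98880505022498, 240.4706717915958], [319.83288364903683, 257.66149046539385], [407.9290350457918, 273.13963677949755]]
45 [[225.44117695962268, 234.40957022233192], [323.0698587738616, 251.51732583676585], [410.96931971248205, 266.9202020042396]]
35 [[230.0592256436271, 252.57337954126524], [328.3757387877831, 270.04239334198064], [416.91022526879715, 285.77332313917964]]
40 [[233.53023084509732, 246.45741716518341], [331.6295632477868, 263.84166157178515], [419.9656671993539, 279.4957581227918]]
45 [[236.9843770790435, 240.37116053861496], [334.86747546830156, 257.6712533578059], [423.0060756089729, 273.2490802602947]]
260 233
280 237
300 241
310 242
385 256
395 258
425 196
```

```bash

python3 -m inch '[{"gripper":0.32,"dx":0,"dy":0,"dz":-0.0001,"wx":0,"wy":0,"wz":0},{"gripper":0.32,"dx":0,"dy":0,"dz":-0.0002,"wx":0,"wy":0,"wz":0},{"gripper":0.32,"dx":0,"dy":0,"dz":-0.0003,"wx":0,"wy":0,"wz":0},{"gripper":0.32,"dx":0,"dy":0,"dz":-0.0004,"wx":0,"wy":0,"wz":0},{"gripper":0.32,"dx":0,"dy":0,"dz":-0.0005,"wx":0,"wy":0,"wz":0}]'
python3 -m inch '[{"gripper":0.32,"dx":0.0004,"dy":0.0001,"dz":0,"wx":0,"wy":0,"wz":0},{"gripper":0.32,"dx":0.0008,"dy":0.0002,"dz":0,"wx":0,"wy":0,"wz":0},{"gripper":0.32,"dx":0.0012,"dy":0.0003,"dz":0,"wx":0,"wy":0,"wz":0},{"gripper":0.32,"dx":0.0016,"dy":0.0003,"dz":0,"wx":0,"wy":0,"wz":0},{"gripper":0.32,"dx":0.002,"dy":0.0004,"dz":0,"wx":0,"wy":0,"wz":0}]'
```

```text
clock: 13.68
eef_pos: [696.1, -3.8, 18.2]
eef_rot: [3.139, 0.001, 1.785]
wrist_force: [-8.8, -1.2, 22.9]
finger_gap: 30.2
finger_force: 11.4
clock: 14.1
eef_pos: [698.1, -3.5, 18.2]
eef_rot: [3.139, 0.001, 1.785]
wrist_force: [-8.7, -0.9, 21.3]
finger_gap: 29.9
finger_force: 10.9
```

```bash

python3 -m inch '[{"gripper":0.32,"dx":0,"dy":0,"dz":0.002,"wx":0,"wy":0,"wz":0},{"gripper":0.32,"dx":0,"dy":0,"dz":0.01,"wx":0,"wy":0,"wz":0},{"gripper":0.32,"dx":0,"dy":0,"dz":0.03,"wx":0,"wy":0,"wz":0},{"gripper":0.32,"dx":0,"dy":0,"dz":0.06,"wx":0,"wy":0,"wz":0},{"gripper":0.32,"dx":0,"dy":0,"dz":0.09,"wx":0,"wy":0,"wz":0}]'
python3 -m inch '[{"gripper":0.32,"dx":-0.02,"dy":0.035,"dz":0,"wx":0,"wy":0,"wz":0},{"gripper":0.32,"dx":-0.04,"dy":0.07,"dz":0,"wx":0,"wy":0,"wz":0},{"gripper":0.32,"dx":-0.06,"dy":0.105,"dz":0,"wx":0,"wy":0,"wz":0},{"gripper":0.32,"dx":-0.08,"dy":0.14,"dz":0,"wx":0,"wy":0,"wz":0},{"gripper":0.32,"dx":-0.1,"dy":0.175,"dz":0,"wx":0,"wy":0,"wz":0}]'
python3 - <<'E'
from h import *
im=manip.camera("top");cv2.imwrite("pics/top4.png",im)
sc=manip.camera("scene");cv2.imwrite("pics/scene4.png",sc)
a=cv2.resize(im[85:195,250:350],None,fx=5,fy=5,interpolation=cv2.INTER_CUBIC)
b=cv2.resize(sc[165:205,305:350],(300,267),interpolation=cv2.INTER_CUBIC);b=cv2.copyMakeBorder(b,0,283,0,0,cv2.BORDER_CONSTANT)
cv2.imwrite("pics/c4.png",np.hstack([a,b]))
E
```

```text
clock: 14.52
eef_pos: [696.7, -3.2, 105.8]
eef_rot: [-3.14, -0.001, 1.785]
wrist_force: [0.2, -0.4, 0.6]
finger_gap: 29.8
finger_force: 0.0
clock: 14.93
eef_pos: [596.0, 173.1, 105.6]
eef_rot: [-3.142, -0.0, 1.785]
wrist_force: [0.7, 0.2, 0.2]
finger_gap: 30.6
finger_force: 0.0
```

View pics/c4.png

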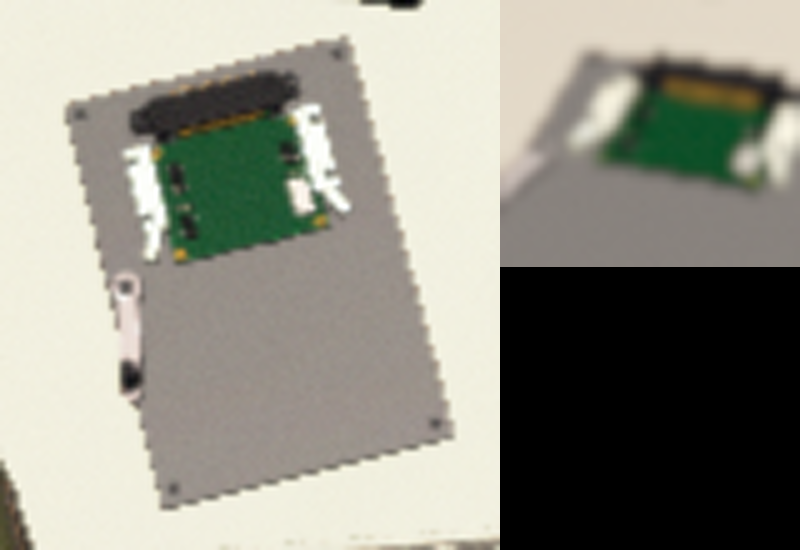

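The board sits straight between the guides with its rear edge at (181,262)–(328,228). The front is close to the connector. I'll measure its x and the post.

```bash
python3 - <<'E'
from h import *
np.set_printoptions(precision=2,suppress=True)
p=[650.22,-13.36,0,.2166]
P=lambda L:((proj("top",fr(p,L))-[250,85]+.5)*5-.5)
for x in (35,37,41,45): print(x,P([[x-35,42,18.3],[x-35,-42,18.3]]).tolist())
# subpixel: green-ness profile along cradle x through several y, top images 0 and 4
def edge(im,y,x0,x1):
    xs=np.arange(x0,x1,.25); q=proj("top",fr(p,np.c_[xs,0*xs+y,0*xs+18.3])).astype(np.float32)
    f=im.astype(np.float32); g=f[...,1]-f[...,2]
    v=cv2.remap(g,q[:,0].copy(),q[:,1].copy(),cv2.INTER_LINEAR).ravel()
    h=(np.percentile(v,95)+np.percentile(v,5))/2
    k=np.where(v>h)[0]; return round(float(xs[k[0]]),1),round(float(xs[k[-1]]),1)
im=cv2.imread("pics/top4.png")
for y in (-30,-20,-10,0,10,20,30): print(y,edge(im,y,-20,70))
# grey plate rear edge check for bias
f=im.astype(np.float32).sum(2)
for y in(-50,-20,20,50):
  xs=np.arange(-150,-100,.25);q=proj("top",fr(p,np.c_[xs,0*xs+y,0*xs+15.3])).astype(np.float32)
  v=cv2.remap(f,q[:,0].copy(),q[:,1].copy(),cv2.INTER_LINEAR).ravel();h=(v.max()+v.min())/2;a=xs[np.where(v<h)[0][0]]
  xs=np.arange(100,145,.25);q=proj("top",fr(p,np.c_[xs,0*xs+y,0*xs+15.3])).astype(np.float32)
  v=cv2.remap(f,q[:,0].copy(),q[:,1].copy(),cv2.INTER_LINEAR).ravel();h=(v.max()+v.min())/2;print("plate",y,a,xs[np.where(v<h)[0][-1]])
# post: darkest blob
for n,u,w in(("top",(276,160),8),("scene",(303,192),8)):
  a=cv2.imread(f"pics/{n}{4 if n=='top' else 0}.png").astype(float).max(2);x,y=u;r=a[y-w:y+w+1,x-w:x+w+1];m=r<75
  ys,xs=np.where(m);print(n,xs.mean()+x-w,ys.mean()+y-w,ys.min()+y-w,ys.max()+y-w,m.sum())
for a in(.1,.15,.2):
  th=np.pi-.3+a
  for h in(22,48.3):
    L=[[2.5+54*np.cos(th),74+54*np.sin(th),h]];print(a,h,fr(p,L),proj("top",fr(p,L)),proj("scene",fr(p,L)))
E
```

```text
35 [[184.84274455908502, 279.8346326476013], [329.7072053198779, 245.49832056873112]]
37 [[184.0362037439358, 276.50972030841797], [328.86759940144526, 242.18908391912447]]
41 [[182.42428876765825, 269.86470508578634], [327.189599340805, 235.5753867347627]]
45 [[180.81392745591796, 263.22609474471034], [325.51321303949163, 228.9680500480942]]
-30 (11.5, 69.8)
-20 (11.5, 69.8)
-10 (11.0, 69.8)
0 (11.2, 69.8)
10 (11.2, 69.8)
20 (10.8, 69.8)
30 (11.0, 69.8)
plate -50 -125.5 120.0
plate -20 -124.25 115.75
plate 20 -126.0 116.0
plate 50 -124.5 116.75
top 275.8333333333333 160.16666666666666 158 162 12<stdin>:25: RuntimeWarning: Mean of empty slice.
  ret = ret.dtype.type(ret / rcount)
Traceback (most recent call last):
ValueError: zero-size array to reduction operation minimum which has no identity
```

The board's rear edge is at cradle x ≈ 11, so its origin is at about 46 and it is home. The post is at about (583,56), latch angle about 0.15. Going to pinch it.

```bash

python3 -m inch '[{"gripper":0.6,"dx":-0.003,"dy":-0.025,"dz":0,"wx":0,"wy":0,"wz":0},{"gripper":0.6,"dx":-0.006,"dy":-0.05,"dz":0,"wx":0,"wy":0,"wz":0},{"gripper":0.6,"dx":-0.01,"dy":-0.085,"dz":0,"wx":0,"wy":0,"wz":0},{"gripper":0.6,"dx":-0.013,"dy":-0.11,"dz":0,"wx":0,"wy":0,"wz":0},{"gripper":0.6,"dx":-0.013,"dy":-0.117,"dz":0,"wx":0,"wy":0,"wz":0}]' 6
python3 -m inch '[{"gripper":0.6,"dx":0,"dy":0,"dz":-0.01,"wx":0,"wy":0,"wz":0},{"gripper":0.6,"dx":0,"dy":0,"dz":-0.02,"wx":0,"wy":0,"wz":0},{"gripper":0.6,"dx":0,"dy":0,"dz":-0.03,"wx":0,"wy":0,"wz":0},{"gripper":0.6,"dx":0,"dy":0,"dz":-0.04,"wx":0,"wy":0,"wz":0},{"gripper":0.6,"dx":0,"dy":0,"dz":-0.045,"wx":0,"wy":0,"wz":0}]'
python3 -m inch '[{"gripper":0.6,"dx":0,"dy":0,"dz":-0.007,"wx":0,"wy":0,"wz":0},{"gripper":0.6,"dx":0,"dy":0,"dz":-0.014,"wx":0,"wy":0,"wz":0},{"gripper":0.6,"dx":0,"dy":0,"dz":-0.021,"wx":0,"wy":0,"wz":0},{"gripper":0.6,"dx":0,"dy":0,"dz":-0.028,"wx":0,"wy":0,"wz":0},{"gripper":0.6,"dx":0,"dy":0,"dz":-0.032,"wx":0,"wy":0,"wz":0}]'
python3 - <<'E'
from h import *
sc=manip.camera("scene");cv2.imwrite("pics/scene5.png",sc)
cv2.imwrite("pics/c5.png",cv2.resize(sc[155:215,275:350],None,fx=8,fy=8,interpolation=cv2.INTER_CUBIC))
E
```

```text
clock: 15.45
eef_pos: [584.0, 51.2, 105.6]
eef_rot: [-3.141, 0.0, 1.782]
wrist_force: [-0.6, 0.3, -0.5]
finger_gap: 55.8
finger_force: 0.0
clock: 15.87
eef_pos: [583.5, 55.7, 58.0]
eef_rot: [-3.139, -0.001, 1.786]
wrist_force: [-0.5, -0.0, -0.3]
finger_gap: 56.6
finger_force: 0.0
clock: 16.28
eef_pos: [584.0, 54.8, 27.3]
eef_rot: [-3.141, -0.0, 1.785]
wrist_force: [1.5, 0.5, -0.2]
finger_gap: 56.4
finger_force: 0.0
```

View pics/c5.png

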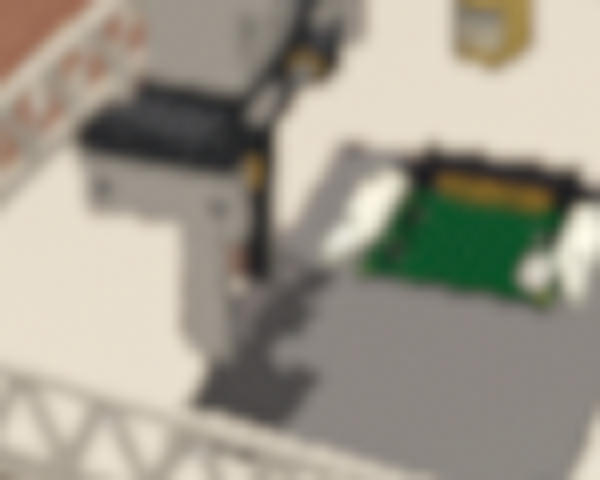

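The rear finger is at about (205,300) and hides the post, with the front finger beyond it, so the post should lie between them. Closing gently.

```bash

python3 -m inch '[{"gripper":0.3,"dx":0,"dy":0,"dz":0,"wx":0,"wy":0,"wz":0},{"gripper":0.2,"dx":0,"dy":0,"dz":0,"wx":0,"wy":0,"wz":0},{"gripper":0.1,"dx":0,"dy":0,"dz":0,"wx":0,"wy":0,"wz":0},{"gripper":0.05,"dx":0,"dy":0,"dz":0,"wx":0,"wy":0,"wz":0},{"gripper":0,"dx":0,"dy":0,"dz":0,"wx":0,"wy":0,"wz":0}]' 6
python3 -m inch '[{"gripper":0,"dx":0,"dy":0,"dz":0,"wx":0,"wy":0,"wz":0},{"gripper":0,"dx":0,"dy":0,"dz":0,"wx":0,"wy":0,"wz":0},{"gripper":0,"dx":0,"dy":0,"dz":0,"wx":0,"wy":0,"wz":0},{"gripper":0,"dx":0,"dy":0,"dz":0,"wx":0,"wy":0,"wz":0},{"gripper":0,"dx":0,"dy":0,"dz":0,"wx":0,"wy":0,"wz":0}]'
python3 - <<'E'
import numpy as np
np.set_printoptions(precision=1,suppress=True)
c,s=np.cos(.2166),np.sin(.2166);R=np.array([[c,-s],[s,c]]);piv=np.array([650.2,-13.4])+R@[2.5,74]
print("pivot",piv)
for q in(.15,.4,.65,.9,1.15,1.4,1.65,1.87,1.92):
  th=np.pi-.3+q+.2166;print(q,piv+54*np.array([np.cos(th),np.sin(th)]))
E
```

```text
clock: 16.75
eef_pos: [584.4, 54.8, 28.6]
eef_rot: [3.141, 0.0, 1.785]
wrist_force: [0.2, -0.0, 0.5]
finger_gap: 26.8
finger_force: 0.0
clock: 17.17
eef_pos: [585.9, 54.9, 28.7]
eef_rot: [3.137, 0.001, 1.785]
wrist_force: [12.3, 1.2, -7.1]
finger_gap: 13.2
finger_force: 6.0
pivot [636.7  59.4]
0.15 [582.9  55.8]
0.4 [585.4  42.6]
0.65 [591.2  30.4]
0.9 [599.8  20.1]
1.15 [610.7  12.1]
1.4 [623.2   7.1]
1.65 [636.5   5.4]
1.87 [648.3   6.7]
1.92 [650.9   7.3]
```

Post pinched (gap 13.2 mm). The force of +12 N in x says it lies about 1.5 mm further in +x, so I'll relieve that and then start along the arc.

```bash

python3 -m inch '[{"gripper":0,"dx":0.0005,"dy":0,"dz":0,"wx":0,"wy":0,"wz":0},{"gripper":0,"dx":0.001,"dy":0,"dz":0,"wx":0,"wy":0,"wz":0},{"gripper":0,"dx":0.0015,"dy":0,"dz":0,"wx":0,"wy":0,"wz":0},{"gripper":0,"dx":0.0015,"dy":0,"dz":0,"wx":0,"wy":0,"wz":0},{"gripper":0,"dx":0.0015,"dy":0,"dz":0,"wx":0,"wy":0,"wz":0}]' 12
python3 -m inch '[{"gripper":0,"dx":0.0002,"dy":-0.0024,"dz":0,"wx":0,"wy":0,"wz":0},{"gripper":0,"dx":0.0006,"dy":-0.005,"dz":0,"wx":0,"wy":0,"wz":0},{"gripper":0,"dx":0.001,"dy":-0.008,"dz":0,"wx":0,"wy":0,"wz":0},{"gripper":0,"dx":0.0017,"dy":-0.0105,"dz":0,"wx":0,"wy":0,"wz":0},{"gripper":0,"dx":0.0025,"dy":-0.0132,"dz":0,"wx":0,"wy":0,"wz":0}]'
```

```text
clock: 17.58
eef_pos: [586.8, 54.9, 28.7]
eef_rot: [3.139, 0.0, 1.785]
wrist_force: [6.2, 1.2, -3.0]
finger_gap: 11.0
finger_force: 12.0
clock: 18.0
eef_pos: [589.0, 42.1, 28.6]
eef_rot: [3.139, -0.0, 1.785]
wrist_force: [6.4, 5.0, -2.0]
finger_gap: 11.7
finger_force: 12.0
```

```bash

python3 -m inch '[{"gripper":0,"dx":0.0014,"dy":-0.0025,"dz":0,"wx":0,"wy":0,"wz":0},{"gripper":0,"dx":0.0026,"dy":-0.005,"dz":0,"wx":0,"wy":0,"wz":0},{"gripper":0,"dx":0.0038,"dy":-0.0075,"dz":0,"wx":0,"wy":0,"wz":0},{"gripper":0,"dx":0.0052,"dy":-0.01,"dz":0,"wx":0,"wy":0,"wz":0},{"gripper":0,"dx":0.0066,"dy":-0.0122,"dz":0,"wx":0,"wy":0,"wz":0}]'
python3 -m inch '[{"gripper":0,"dx":0.0015,"dy":-0.0022,"dz":0,"wx":0,"wy":0,"wz":0},{"gripper":0,"dx":0.0031,"dy":-0.0044,"dz":0,"wx":0,"wy":0,"wz":0},{"gripper":0,"dx":0.0048,"dy":-0.0065,"dz":0,"wx":0,"wy":0,"wz":0},{"gripper":0,"dx":0.0066,"dy":-0.0085,"dz":0,"wx":0,"wy":0,"wz":0},{"gripper":0,"dx":0.0086,"dy":-0.0103,"dz":0,"wx":0,"wy":0,"wz":0}]'
```

```text
clock: 18.42
eef_pos: [594.7, 29.1, 28.4]
eef_rot: [-3.141, -0.0, 1.785]
wrist_force: [-3.6, 1.2, 3.4]
finger_gap: 11.5
finger_force: 12.0
clock: 18.83
eef_pos: [602.9, 18.1, 28.3]
eef_rot: [-3.139, 0.001, 1.785]
wrist_force: [-8.1, -4.5, 5.6]
finger_gap: 11.1
finger_force: 12.0
```

```bash

python3 -m inch '[{"gripper":0,"dx":0.0013,"dy":-0.0022,"dz":0,"wx":0,"wy":0,"wz":0},{"gripper":0,"dx":0.0032,"dy":-0.0041,"dz":0,"wx":0,"wy":0,"wz":0},{"gripper":0,"dx":0.0052,"dy":-0.0059,"dz":0,"wx":0,"wy":0,"wz":0},{"gripper":0,"dx":0.0073,"dy":-0.0075,"dz":0,"wx":0,"wy":0,"wz":0},{"gripper":0,"dx":0.0096,"dy":-0.009,"dz":0,"wx":0,"wy":0,"wz":0}]'
```

```text
clock: 19.25
eef_pos: [612.9, 9.1, 28.3]
eef_rot: [-3.14, 0.001, 1.785]
wrist_force: [-5.4, -5.1, 5.4]
finger_gap: 10.2
finger_force: 12.2
```

```bash

python3 -m inch '[{"gripper":0,"dx":0.0017,"dy":-0.0021,"dz":0,"wx":0,"wy":0,"wz":0},{"gripper":0,"dx":0.0039,"dy":-0.0036,"dz":0,"wx":0,"wy":0,"wz":0},{"gripper":0,"dx":0.0062,"dy":-0.0049,"dz":0,"wx":0,"wy":0,"wz":0},{"gripper":0,"dx":0.0086,"dy":-0.0059,"dz":0,"wx":0,"wy":0,"wz":0},{"gripper":0,"dx":0.011,"dy":-0.0068,"dz":0,"wx":0,"wy":0,"wz":0}]'
```

```text
clock: 19.67
eef_pos: [623.5, 0.9, 27.9]
eef_rot: [-3.139, 0.002, 1.784]
wrist_force: [-6.8, -13.9, 2.6]
finger_gap: 4.3
finger_force: 12.9
```

The fingers are squeezing off the post, with the gap down to 4.3 mm and the tool pushed to −y. I'll open, lift and look again.

```bash

python3 -m inch '[{"gripper":0.4,"dx":0,"dy":0,"dz":0,"wx":0,"wy":0,"wz":0},{"gripper":0.4,"dx":0,"dy":0,"dz":0,"wx":0,"wy":0,"wz":0},{"gripper":0.4,"dx":0,"dy":0,"dz":0,"wx":0,"wy":0,"wz":0},{"gripper":0.4,"dx":0,"dy":0,"dz":0,"wx":0,"wy":0,"wz":0},{"gripper":0.4,"dx":0,"dy":0,"dz":0,"wx":0,"wy":0,"wz":0}]'
python3 -m inch '[{"gripper":0.4,"dx":0,"dy":0,"dz":0.015,"wx":0,"wy":0,"wz":0},{"gripper":0.4,"dx":0,"dy":0,"dz":0.03,"wx":0,"wy":0,"wz":0},{"gripper":0.4,"dx":0,"dy":0,"dz":0.045,"wx":0,"wy":0,"wz":0},{"gripper":0.4,"dx":0,"dy":0,"dz":0.06,"wx":0,"wy":0,"wz":0},{"gripper":0.4,"dx":0,"dy":0,"dz":0.08,"wx":0,"wy":0,"wz":0}]'
python3 -m inch '[{"gripper":0.4,"dx":-0.02,"dy":-0.03,"dz":0,"wx":0,"wy":0,"wz":0},{"gripper":0.4,"dx":-0.04,"dy":-0.06,"dz":0,"wx":0,"wy":0,"wz":0},{"gripper":0.4,"dx":-0.06,"dy":-0.09,"dz":0,"wx":0,"wy":0,"wz":0},{"gripper":0.4,"dx":-0.08,"dy":-0.12,"dz":0,"wx":0,"wy":0,"wz":0},{"gripper":0.4,"dx":-0.08,"dy":-0.15,"dz":0,"wx":0,"wy":0,"wz":0}]'
python3 - <<'E'
from h import *
im=manip.camera("top");cv2.imwrite("pics/top6.png",im)
sc=manip.camera("scene");cv2.imwrite("pics/scene6.png",sc)
a=cv2.resize(im[100:190,260:340],None,fx=5,fy=5,interpolation=cv2.INTER_CUBIC)
b=cv2.resize(sc[160:220,290:340],None,fx=7.5,fy=7.5,interpolation=cv2.INTER_CUBIC)
cv2.imwrite("pics/c6.png",np.hstack([a,b]))
E
```

```text
clock: 20.08
eef_pos: [624.1, 3.4, 28.3]
eef_rot: [3.141, -0.0, 1.785]
wrist_force: [-1.1, -0.1, -0.8]
finger_gap: 34.1
finger_force: 0.0
clock: 20.5
eef_pos: [623.6, 3.5, 108.3]
eef_rot: [-3.14, -0.0, 1.785]
wrist_force: [0.0, 0.1, -0.0]
finger_gap: 37.5
finger_force: 0.0
clock: 20.92
eef_pos: [541.6, -147.6, 108.6]
eef_rot: [-3.141, -0.0, 1.785]
wrist_force: [0.6, 1.0, -0.1]
finger_gap: 37.5
finger_force: 0.0
```

View pics/c6.png

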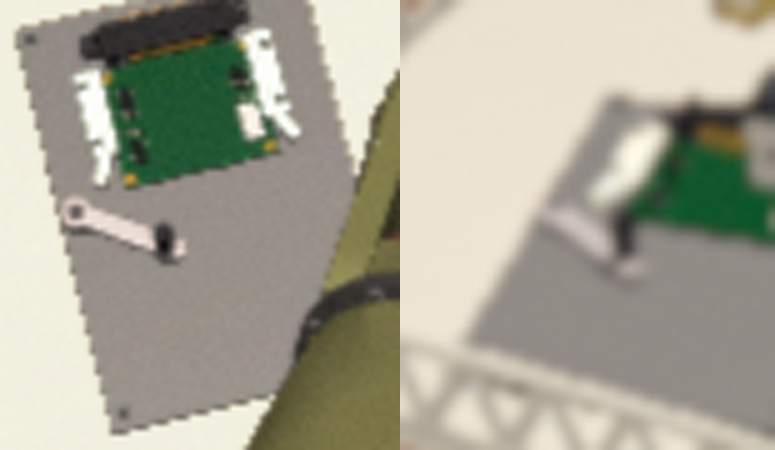

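The board is still home in this view. The latch pivot is at crop (75,212). The post leans from its base at about (166,252) to its top at about (163,229), and the scene half shows the post top at (625,213). The latch is about 40° short of closed.

```bash
python3 - <<'E'
from h import *
np.set_printoptions(precision=1,suppress=True)
print("tri post top",tri({"top":[(292.2,145.4)],"scene":[(319.6,187.9)]},(620,10,48)))
def onz(n,u,z):
    i=I[n];v=np.linalg.inv(i["camera_matrix"])@[*u,1];R=np.array(i["R"]);C=-R.T@i["t"];v=R.T@v;return C+v*(z-C[2])/v[2]
P=onz("top",(260+164/5-.4,100+241/5-.4),35);V=onz("top",(260+75/5-.4,100+212/5-.4),22)
print("post mid (blob centre z35)",P,"pivot",V,"dist",np.linalg.norm((P-V)[:2]))
V0=np.array([650.22,-13.36])
a=np.arctan2(*(P-V)[1::-1]);q=(a-.2166-np.pi+.3)%(2*np.pi);print("latch",q)
for c in (V[:2],np.array([638,59.])):
  for k in np.r_[q,np.arange(1.4,1.95,.12),1.87]: 
    th=np.pi-.3+k+.2166;print(round(k,2),c+54*np.array([np.cos(th),np.sin(th)]))
E
```

```text
tri post top (array([616.6,  10.6,  52.7]), array([-0.1,  0.1,  0.2, -0. ]))
post mid (blob centre z35) [615.   10.7  35. ] pivot [636.8  61.1  22. ] dist 54.86223772321489
latch 1.2469101712047985
1.25 [615.4  11.5]
1.4 [623.2   8.8]
1.52 [629.5   7.6]
1.64 [636.    7.1]
1.76 [642.5   7.4]
1.88 [648.9   8.5]
1.87 [648.3   8.3]
1.25 [616.6   9.4]
1.4 [624.4   6.7]
1.52 [630.8   5.5]
1.64 [637.2   5. ]
1.76 [643.7   5.3]
1.88 [650.1   6.4]
1.87 [649.6   6.3]
```

```bash

python3 -m inch '[{"gripper":0.4,"dx":0.019,"dy":0.04,"dz":0,"wx":0,"wy":0,"wz":0},{"gripper":0.4,"dx":0.036,"dy":0.075,"dz":0,"wx":0,"wy":0,"wz":0},{"gripper":0.4,"dx":0.053,"dy":0.11,"dz":0,"wx":0,"wy":0,"wz":0},{"gripper":0.4,"dx":0.07,"dy":0.145,"dz":0,"wx":0,"wy":0,"wz":0},{"gripper":0.4,"dx":0.076,"dy":0.158,"dz":0,"wx":0,"wy":0,"wz":0}]' 8
python3 -m inch '[{"gripper":0.4,"dx":0,"dy":0,"dz":-0.01,"wx":0,"wy":0,"wz":0},{"gripper":0.4,"dx":0,"dy":0,"dz":-0.02,"wx":0,"wy":0,"wz":0},{"gripper":0.4,"dx":0,"dy":0,"dz":-0.03,"wx":0,"wy":0,"wz":0},{"gripper":0.4,"dx":0,"dy":0,"dz":-0.04,"wx":0,"wy":0,"wz":0},{"gripper":0.4,"dx":0,"dy":0,"dz":-0.045,"wx":0,"wy":0,"wz":0}]'
python3 -m inch '[{"gripper":0.4,"dx":0,"dy":0,"dz":-0.008,"wx":0,"wy":0,"wz":0},{"gripper":0.4,"dx":0,"dy":0,"dz":-0.016,"wx":0,"wy":0,"wz":0},{"gripper":0.4,"dx":0,"dy":0,"dz":-0.024,"wx":0,"wy":0,"wz":0},{"gripper":0.4,"dx":0,"dy":0,"dz":-0.032,"wx":0,"wy":0,"wz":0},{"gripper":0.4,"dx":0,"dy":0,"dz":-0.034,"wx":0,"wy":0,"wz":0}]'
python3 -m inch '[{"gripper":0.2,"dx":0,"dy":0,"dz":0,"wx":0,"wy":0,"wz":0},{"gripper":0.1,"dx":0,"dy":0,"dz":0,"wx":0,"wy":0,"wz":0},{"gripper":0,"dx":0,"dy":0,"dz":0,"wx":0,"wy":0,"wz":0},{"gripper":0,"dx":0,"dy":0,"dz":0,"wx":0,"wy":0,"wz":0},{"gripper":0,"dx":0,"dy":0,"dz":0,"wx":0,"wy":0,"wz":0}]' 8

```

```text
clock: 21.43
eef_pos: [621.3, 16.2, 108.3]
eef_rot: [3.141, -0.001, 1.788]
wrist_force: [-0.5, -0.1, 0.5]
finger_gap: 37.5
finger_force: 0.0
clock: 21.85
eef_pos: [619.1, 10.1, 61.3]
eef_rot: [-3.139, -0.001, 1.783]
wrist_force: [0.4, 0.1, -0.6]
finger_gap: 37.6
finger_force: 0.0
clock: 22.27
eef_pos: [619.5, 11.2, 27.7]
eef_rot: [-3.14, -0.0, 1.785]
wrist_force: [-0.2, -0.2, -0.8]
finger_gap: 37.4
finger_force: 0.0
clock: 22.68
eef_pos: [620.2, 11.2, 29.8]
eef_rot: [3.141, 0.0, 1.785]
wrist_force: [-0.4, 0.5, 0.8]
finger_gap: 11.6
finger_force: 8.0
```

```bash

python3 -m inch '[{"gripper":0,"dx":0.002,"dy":-0.0008,"dz":0,"wx":0,"wy":0,"wz":0},{"gripper":0,"dx":0.004,"dy":-0.0015,"dz":0,"wx":0,"wy":0,"wz":0},{"gripper":0,"dx":0.006,"dy":-0.0022,"dz":0,"wx":0,"wy":0,"wz":0},{"gripper":0,"dx":0.008,"dy":-0.0027,"dz":0,"wx":0,"wy":0,"wz":0},{"gripper":0,"dx":0.01,"dy":-0.0032,"dz":0,"wx":0,"wy":0,"wz":0}]'
python3 -m inch '[{"gripper":0,"dx":0.002,"dy":-0.0003,"dz":0,"wx":0,"wy":0,"wz":0},{"gripper":0,"dx":0.004,"dy":-0.0006,"dz":0,"wx":0,"wy":0,"wz":0},{"gripper":0,"dx":0.006,"dy":-0.0009,"dz":0,"wx":0,"wy":0,"wz":0},{"gripper":0,"dx":0.008,"dy":-0.001,"dz":0,"wx":0,"wy":0,"wz":0},{"gripper":0,"dx":0.01,"dy":-0.001,"dz":0,"wx":0,"wy":0,"wz":0}]'
```

```text
clock: 23.1
eef_pos: [630.4, 7.8, 29.5]
eef_rot: [3.141, 0.0, 1.785]
wrist_force: [-3.2, -2.7, 5.0]
finger_gap: 11.7
finger_force: 8.0
clock: 23.52
eef_pos: [640.3, 7.1, 29.3]
eef_rot: [3.142, -0.0, 1.785]
wrist_force: [-2.6, -1.1, 4.1]
finger_gap: 11.5
finger_force: 8.0
```

Holding well. On to the stop.

```bash

python3 -m inch '[{"gripper":0,"dx":0.0015,"dy":0,"dz":0,"wx":0,"wy":0,"wz":0},{"gripper":0,"dx":0.003,"dy":0.0001,"dz":0,"wx":0,"wy":0,"wz":0},{"gripper":0,"dx":0.0045,"dy":0.0002,"dz":0,"wx":0,"wy":0,"wz":0},{"gripper":0,"dx":0.006,"dy":0.0005,"dz":0,"wx":0,"wy":0,"wz":0},{"gripper":0,"dx":0.0075,"dy":0.0008,"dz":0,"wx":0,"wy":0,"wz":0}]'
python3 -m inch '[{"gripper":0,"dx":0.0008,"dy":0.0002,"dz":0,"wx":0,"wy":0,"wz":0},{"gripper":0,"dx":0.0016,"dy":0.0003,"dz":0,"wx":0,"wy":0,"wz":0},{"gripper":0,"dx":0.0024,"dy":0.0005,"dz":0,"wx":0,"wy":0,"wz":0},{"gripper":0,"dx":0.0032,"dy":0.0006,"dz":0,"wx":0,"wy":0,"wz":0},{"gripper":0,"dx":0.004,"dy":0.0008,"dz":0,"wx":0,"wy":0,"wz":0}]'
```

```text
clock: 23.93
eef_pos: [647.7, 7.9, 29.3]
eef_rot: [-3.142, 0.0, 1.785]
wrist_force: [-2.0, -2.4, 3.3]
finger_gap: 11.5
finger_force: 8.0
clock: 24.35
eef_pos: [651.6, 8.7, 29.3]
eef_rot: [-3.141, -0.0, 1.785]
wrist_force: [-1.4, -3.4, 2.6]
finger_gap: 11.6
finger_force: 8.0
```

```bash

python3 -m inch '[{"gripper":0,"dx":0.0004,"dy":0.0001,"dz":0,"wx":0,"wy":0,"wz":0},{"gripper":0,"dx":0.0008,"dy":0.0001,"dz":0,"wx":0,"wy":0,"wz":0},{"gripper":0,"dx":0.0012,"dy":0.0002,"dz":0,"wx":0,"wy":0,"wz":0},{"gripper":0,"dx":0.0016,"dy":0.0002,"dz":0,"wx":0,"wy":0,"wz":0},{"gripper":0,"dx":0.002,"dy":0.0003,"dz":0,"wx":0,"wy":0,"wz":0}]'

```

```text
clock: 24.77
eef_pos: [652.3, 8.7, 29.1]
eef_rot: [-3.138, -0.0, 1.785]
wrist_force: [-13.3, -4.4, 7.5]
finger_gap: 11.5
finger_force: 8.0
```

Firm stop at (652,9), where closed should be. Releasing and lifting, then checking by numbers.

```bash

python3 -m inch '[{"gripper":0.1,"dx":-0.001,"dy":0,"dz":0,"wx":0,"wy":0,"wz":0},{"gripper":0.25,"dx":-0.001,"dy":0,"dz":0,"wx":0,"wy":0,"wz":0},{"gripper":0.25,"dx":-0.001,"dy":0,"dz":0,"wx":0,"wy":0,"wz":0},{"gripper":0.25,"dx":-0.001,"dy":0,"dz":0,"wx":0,"wy":0,"wz":0},{"gripper":0.25,"dx":-0.001,"dy":0,"dz":0,"wx":0,"wy":0,"wz":0}]'
python3 -m inch '[{"gripper":0.25,"dx":0,"dy":0,"dz":0.01,"wx":0,"wy":0,"wz":0},{"gripper":0.25,"dx":0,"dy":0,"dz":0.025,"wx":0,"wy":0,"wz":0},{"gripper":0.25,"dx":0,"dy":0,"dz":0.045,"wx":0,"wy":0,"wz":0},{"gripper":0.25,"dx":0,"dy":0,"dz":0.065,"wx":0,"wy":0,"wz":0},{"gripper":0.25,"dx":0,"dy":0,"dz":0.085,"wx":0,"wy":0,"wz":0}]'
python3 -m inch '[{"gripper":0.25,"dx":-0.02,"dy":-0.035,"dz":0,"wx":0,"wy":0,"wz":0},{"gripper":0.25,"dx":-0.04,"dy":-0.07,"dz":0,"wx":0,"wy":0,"wz":0},{"gripper":0.25,"dx":-0.06,"dy":-0.105,"dz":0,"wx":0,"wy":0,"wz":0},{"gripper":0.25,"dx":-0.08,"dy":-0.14,"dz":0,"wx":0,"wy":0,"wz":0},{"gripper":0.25,"dx":-0.1,"dy":-0.17,"dz":0,"wx":0,"wy":0,"wz":0}]'
python3 - <<'E'
from h import *
im=manip.camera("top");cv2.imwrite("pics/top7.png",im)
def onz(u,z):
    i=I["top"];v=np.linalg.inv(i["camera_matrix"])@[*u,1];R=np.array(i["R"]);C=-R.T@i["t"];v=R.T@v;return (C+v*(z-C[2])/v[2])[:2]
# post: dark pixels where the previous bare view was not dark; compare known view 6 for bias
V=np.array([636.8,61.1])
for n,box in((6,(280,140,305,160)),(7,(285,132,312,156))):
    a=cv2.imread(f"pics/top{n}.png").astype(float).max(2);x0,y0,x1,y1=box;r=a[y0:y1,x0:x1];ys,xs=np.where(r<75)
    if n==7: 
        b=cv2.imread("pics/top4.png").astype(float).max(2)[y0:y1,x0:x1];ys,xs=np.where((r<75)&(b>80))
    P=onz((xs.mean()+x0,ys.mean()+y0),35);d=P-V
    print(n,len(xs),xs.mean()+x0,ys.mean()+y0,P,"r",np.hypot(*d),"latch",(np.arctan2(d[1],d[0])-.2166-np.pi+.3)%(2*np.pi))
p=[650.22,-13.36,0,.2166];g=im.astype(np.float32);g=g[...,1]-g[...,2]
for y in(-35,-25,-15,-5):
    xs=np.arange(-20,70,.25);q=proj("top",fr(p,np.c_[xs,0*xs+y,0*xs+18.3])).astype(np.float32)
    v=cv2.remap(g,q[:,0].copy(),q[:,1].copy(),cv2.INTER_LINEAR).ravel();h=(np.percentile(v,95)+np.percentile(v,5))/2;print(y,xs[np.where(v>h)[0][0]])
# bystanders: difference to first picture
d=cv2.absdiff(cv2.imread("pics/top0.png"),im).max(2)
for k,(x,y) in dict(jar=(198,150),tape=(398,165),driver=(342,228)).items(): print(k,(d[y-22:y+23,x-15:x+16]>40).sum())
E
```

```text
clock: 25.18
eef_pos: [652.6, 9.2, 29.3]
eef_rot: [3.141, -0.0, 1.785]
wrist_force: [0.3, 0.0, 0.8]
finger_gap: 23.4
finger_force: 0.0
clock: 25.6
eef_pos: [652.6, 9.0, 116.1]
eef_rot: [3.141, 0.0, 1.785]
wrist_force: [1.2, 0.1, -0.5]
finger_gap: 23.5
finger_force: 0.0
clock: 26.02
eef_pos: [551.5, -162.8, 115.3]
eef_rot: [3.141, 0.001, 1.785]
wrist_force: [-0.1, -0.8, -0.3]
finger_gap: 23.4
finger_force: 0.0
6 14 292.2142857142857 147.78571428571428 [615.08763233  11.23112303] r 54.39054881016376 latch 1.2435589922762418
7 21 293.04761904761904 135.66666666666666 [649.95695905   8.39711143] r 54.320346418664286 latch 1.8988398876382293
-35 11.0
-25 11.0
-15 10.5
-5 11.5
jar 0
tape 146
driver 366
```

```bash
python3 -c "
from cell import manip
print(manip.sign_off())"
```

```text
the job is handed in; nothing more can be done
None
```

I handed the job in at about 26 s. By my measurements the board is fully home (rear edge at cradle x about 11 mm against 10 mm nominal), the latch is against its stop (about 1.87 rad) and the robot touches nothing. The jar is unmoved; the arm was over the tape measure and screwdriver in the last picture, so I couldn't check those two, but no move went near them below about 100 mm.

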